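Load the lens magazine in the order of the storage block

ROBOT

A 6-joint arm with a two-finger parallel gripper is mounted at the origin on the work surface. World frame = base frame: x ahead of the robot, y to its left, z up, the work surface at z = 0. Lengths are in mm, angles in rad, forces in N, time in s.
With the tool pointing down it reaches from about 300 to 775 mm from the base axis. Payload 14.6 kg.
Tool frame: the origin (TCP) lies between the finger pads; the fingertips stand 22 mm ahead of it and the grasp point (between the pads) lies 3 mm ahead of it (finger_overhang is the distance from the TCP to the fingertips, in mm); z points along the fingers, y is the direction in which the jaws open and shut (so a half turn about z gives the same grasp; the last joint's range is limited). The gripper opens to 94 mm and grips with 3 to 60 N. Pads are 16 mm wide; open, the fingers measure 119 mm over their backs; the gripper's body (75 mm by 177 mm) begins 78 mm behind the grasp point.
Start: joints at [1.259, 0.3, 1.521, -0, 1.321, -0.067], TCP at [133.297, 533.593, 227.446] pointing down, gripper open.
Joint ranges: [-3.03, 3.03], [-0.79, 2.21], [0.23, 2.52], [-1.04, 4.18], [0, 3.07], [-2.55, 2.55]. Speed limits (rad/s): [2.22, 2.22, 2.57, 3.14, 3.14, 3.14].

INTERFACE

Orientations are given as [roll, pitch, yaw] about the fixed x, y, z axes, in that order (R = Rz(yaw) Ry(pitch) Rx(roll)).
In Python, from cell import * gives the robot as it stands.
- The arm moves only by the tool jog_arm, never from a script. Its argument "increments" is a list of rows, each a list of 7 numbers: the shift along the tool's x, y, z in cm, then the turn, a rotation vector about the tool's x, y, z in degrees, then the finger opening in cm, from 0 to 9.4. In form: [[x, y, z, wx, wy, wz, grip], ...]. A call has 1 to 20 rows; each row shifts and turns the commanded pose from where the row before left it, along the tool's axes as they then stand; what a row does not reach is not made up. A row lasts 1/8 s, in which the tool goes at most 62.5 mm and 10.7 degrees, less where a joint would pass 70% of its speed; a pose out of reach is approached as far as the arm can. A call is refused whole if a number of a shift passes 6.25 or a number of a turn 10.7, either way. A call with a gripper value outside its range is refused whole. The fingers move at their own pace and stop on an object; "squeeze" is the grip in N (left out, the last holds). Time passes only in rows, so rows that do not move let the fingers close. It gives the time, the measured TCP pose, the force and the opening at its end, in the units of the state.
- read_state(): the state, without advancing time (a new reading comes with each control period).
- camera(name): name is "side" or "top" or "wrist"; returns a dict with "image" (420x560x3 uint8, red, green, blue), "K" (3x3 intrinsics, pixels), "rvec" (rotation vector, rad) and "tvec" (3), from world to camera coordinates, as OpenCV has them. Camera axes: x right, y down, z forward; pixel columns grow to the right and rows downward; lengths in mm; the calibration is good to about 2 mm. A picture is of the moment at which its call begins. There is no depth.
- sign_off(): hands the job in, once; it reports no verdict.
Trained networks look in a picture, given as the dict that the camera call returned (one of the last four; its "shot" number tells which), for a name from the list of things; names that differ only in an ending like _2 or _b are one class to them, and where a whole thing is asked for, a point or a joint stands for the part that bears it (a point fixed in the world has none). Each returns a list of dicts, best first, with "conf" (0 to 1); they miss things now and then, are a little off and sometimes report something else, mostly with a low value. They report only what shows in the picture. A call takes as long as a camera call. They do not tell look-alikes from the thing itself.
- recognise(picture, name): "centre" ([x, y, z] in mm, in the coordinates of the camera as it stood for that picture, good to about 4 mm: the middle of the surface that is visible of it).
- regions_of(picture, name): "mask" (420x560 bool, what is visible of it).
The state is a dict: "clock": time; "joints": joint angles; "qd": joint speeds; "effort": joint torques, N m; "eef_pos": TCP position; "eef_rot": TCP orientation; "wrist_force": force on the tool from outside, world axes, zero at the start; "moment": the same for the moment, N m; "finger_gap": finger opening in mm.
Only numpy, scipy, OpenCV 4.12 (cv2) and the standard library are available. Lean on these libraries where they do the work, as an engineer would, in place of code of your own. Each camera call takes 0.05 s, during which the arm holds its last target.

TASK

Move the four microscope objectives from the wooden storage block into the four bays of the aluminium lens magazine, one in each bay, in the same left-to-right order (as seen from the robot) in which they stand in the block at the start, because the measuring machine calls them up by place. Set each one down gently, upright and flat on the floor of its bay; never drop or tip one over, and leave the other things on the bench where they are.

Things in the scene. Friction and masses are not known exactly. Their poses are not given: they have to be found in the camera images.
- objective_slim: Slim microscope objective: the tallest and thinnest, 86 mm high; flange 30 mm diameter and 6 mm thick, above it a straight barrel 24 mm in diameter up to the top. Aluminium, black ring low on the barrel, glass front lens on top. Origin: centre of the flange's underside, z up. Starts standing in its own dust cup in one place of the storage block. About 130 g.
- objective_broad: Broad microscope objective with the large front lens: 58 mm high; flange 44 mm diameter and 6 mm thick, above it a straight barrel 41 mm in diameter up to the top. Aluminium, black ring low on the barrel, glass front lens on top. Origin: centre of the flange's underside, z up. Starts standing in its own dust cup in one place of the storage block. About 220 g.
- objective_tapered: Tapered microscope objective: 74 mm high; flange 38 mm diameter and 6 mm thick, then a straight barrel 34 mm in diameter from 6 to 48 mm above its origin, then a nose that narrows to 14 mm at the top. Aluminium, black ring low on the barrel, glass front lens on top. Origin: centre of the flange's underside, z up. Starts standing in its own dust cup in one place of the storage block. About 190 g.
- objective_short: Short microscope objective: the lowest, 48 mm high; flange 34 mm diameter and 6 mm thick, above it a straight barrel 30 mm in diameter up to the top. Aluminium, black ring low on the barrel, glass front lens on top. Origin: centre of the flange's underside, z up. Starts standing in its own dust cup in one place of the storage block. About 110 g.
- storage_block: Wooden block fixed to the bench, 262 mm long (y), 76 wide (x), 25 high. Four dust cups in a row on top, centres at y = +93, +31, -31, -93 mm, x = 0; which cup has which place varies. Origin: centre of underside, on the bench. Turned under 30 degrees: its +y end is the left end seen from the robot. Objectives in cups: origin 28 mm above the bench. Other loose things start 40 mm or more from block and tray.
- magazine_tray: Lens magazine: aluminium tray fixed to the bench, 260 mm long (y), 68 wide (x); end lugs to y = +-152 mm, 13 high. Four black felt-lined bays 60 x 60 mm inside, centres at y = +96, +32, -32, -96 mm, x = 0. Bay floors 8 mm, tops of the 4 mm walls 18 mm above the bench. Origin: centre of underside, on the bench. Turned under 30 degrees: its +y end is the left end seen from the robot.
- cup_slim: The shallow round black dust cup, open at the top, fixed on the storage block, in which the slim objective stands at the start: outer diameter 37 mm, 9 mm high, floor 3 mm thick, inner diameter 3 mm larger than the objective's flange. Stays where it is. Origin: centre of its underside, which is the block's top.
- cup_broad: The shallow round black dust cup, open at the top, fixed on the storage block, in which the broad objective stands at the start: outer diameter 51 mm, 9 mm high, floor 3 mm thick, inner diameter 3 mm larger than the objective's flange. Stays where it is. Origin: centre of its underside, which is the block's top.
- cup_tapered: The shallow round black dust cup, open at the top, fixed on the storage block, in which the tapered objective stands at the start: outer diameter 45 mm, 9 mm high, floor 3 mm thick, inner diameter 3 mm larger than the objective's flange. Stays where it is. Origin: centre of its underside, which is the block's top.
- cup_short: The shallow round black dust cup, open at the top, fixed on the storage block, in which the short objective stands at the start: outer diameter 41 mm, 9 mm high, floor 3 mm thick, inner diameter 3 mm larger than the objective's flange. Stays where it is. Origin: centre of its underside, which is the block's top.
There are look-alikes about, which are no part of the job. Leave any pink or yellow look-alike of the objective_tapered alone.

How it is judged (in metres and radians):
At the end, for the whole second after the job is handed in: Each objective stands flat on the floor of the magazine bay (origin within 20 mm of the bay's centre in x and y, within 4 mm of the floor's height, leaning less than 0.08 rad) that has the same place, counted from the left, as its own dust cup has in the storage block; all four are at rest (((y of cup_slim in the frame of storage_block between 0.073 and 0.113 m and y of objective_slim in the frame of magazine_tray between 0.076 and 0.116 m) or (y of cup_slim in the frame of storage_block between 0.011 and 0.051 m and y of objective_slim in the frame of magazine_tray between 0.012 and 0.052 m) or (y of cup_slim in the frame of storage_block between -0.051 and -0.011 m and y of objective_slim in the frame of magazine_tray between -0.052 and -0.012 m) or (y of cup_slim in the frame of storage_block between -0.113 and -0.073 m and y of objective_slim in the frame of magazine_tray between -0.116 and -0.076 m)) and x of objective_slim in the frame of magazine_tray between -0.02 and 0.02 m and z of objective_slim in the frame of magazine_tray between 0.004 and 0.012 m and angle between each of objective_slim, objective_broad, objective_tapered, objective_short's own z axis and vertical below 0.08 rad and linear speed of each of objective_slim, objective_broad, objective_tapered, objective_short below 0.02 m/s and angular speed of each of objective_slim, objective_broad, objective_tapered, objective_short below 0.2 rad/s and ((y of cup_broad in the frame of storage_block between 0.073 and 0.113 m and y of objective_broad in the frame of magazine_tray between 0.076 and 0.116 m) or (y of cup_broad in the frame of storage_block between 0.011 and 0.051 m and y of objective_broad in the frame of magazine_tray between 0.012 and 0.052 m) or (y of cup_broad in the frame of storage_block between -0.051 and -0.011 m and y of objective_broad in the frame of magazine_tray between -0.052 and -0.012 m) or (y of cup_broad in the frame of storage_block between -0.113 and -0.073 m and y of objective_broad in the frame of magazine_tray between -0.116 and -0.076 m)) and x of objective_broad in the frame of magazine_tray between -0.02 and 0.02 m and z of objective_broad in the frame of magazine_tray between 0.004 and 0.012 m and ((y of cup_tapered in the frame of storage_block between 0.073 and 0.113 m and y of objective_tapered in the frame of magazine_tray between 0.076 and 0.116 m) or (y of cup_tapered in the frame of storage_block between 0.011 and 0.051 m and y of objective_tapered in the frame of magazine_tray between 0.012 and 0.052 m) or (y of cup_tapered in the frame of storage_block between -0.051 and -0.011 m and y of objective_tapered in the frame of magazine_tray between -0.052 and -0.012 m) or (y of cup_tapered in the frame of storage_block between -0.113 and -0.073 m and y of objective_tapered in the frame of magazine_tray between -0.116 and -0.076 m)) and x of objective_tapered in the frame of magazine_tray between -0.02 and 0.02 m and z of objective_tapered in the frame of magazine_tray between 0.004 and 0.012 m and ((y of cup_short in the frame of storage_block between 0.073 and 0.113 m and y of objective_short in the frame of magazine_tray between 0.076 and 0.116 m) or (y of cup_short in the frame of storage_block between 0.011 and 0.051 m and y of objective_short in the frame of magazine_tray between 0.012 and 0.052 m) or (y of cup_short in the frame of storage_block between -0.051 and -0.011 m and y of objective_short in the frame of magazine_tray between -0.052 and -0.012 m) or (y of cup_short in the frame of storage_block between -0.113 and -0.073 m and y of objective_short in the frame of magazine_tray between -0.116 and -0.076 m)) and x of objective_short in the frame of magazine_tray between -0.02 and 0.02 m and z of objective_short in the frame of magazine_tray between 0.004 and 0.012 m); the robot touches nothing.
It fails at once if an objective is tipped over (leans more than 35 degrees) (angle between any of objective_slim, objective_broad, objective_tapered, objective_short's own z axis and vertical above 0.61 rad).
It fails at once if an objective is dropped: it falls freely by more than about 15 mm ((linear speed of objective_slim above 0.55 m/s and contact force between the fingers and objective_slim below 0.05 N) or (linear speed of objective_broad above 0.55 m/s and contact force between the fingers and objective_broad below 0.05 N) or (linear speed of objective_tapered above 0.55 m/s and contact force between the fingers and objective_tapered below 0.05 N) or (linear speed of objective_short above 0.55 m/s and contact force between the fingers and objective_short below 0.05 N)).
It fails at once if the rubber air blower is shoved by more than 30 mm (distance of blower from where it was at the start of the episode above 0.03 m).
It fails at once if the camera head is shoved by more than 30 mm (distance of camera_head from where it was at the start of the episode above 0.03 m).
It fails at once if the screwdriver is shoved by more than 30 mm (distance of screwdriver from where it was at the start of the episode above 0.03 m).
It also fails if it takes over 112 s, if anything falls off the work surface, if the arm or the gripper's body presses on something with over 40 N, if the wrist force passes 120 N, or if a joint passes its speed limit or range.

## Working session

There is one attempt and no reset: what is moved stays moved. The work goes in short steps, Python scripts to look and compute and a tool call to move; the robot and the scene stay as the last step left them, time stands still between calls to the robot, and variables do not carry over. Pictures are saved under pics/ and viewed, and the job is handed in when it is done.

Besides the shell and the picture viewer there is one more tool, called as name(argument=value, ...), one argument or row to a line, values as JSON. jog_arm: Moves the arm, as the interface text tells. Its arguments: {"type":"object","properties":{"increments":{"type":"array"},"squeeze":{"type":"number"}},"required":["increments"]}

```bash
mkdir -p pics; ls
python3 - <<'E'
from cell import *
import cv2
s=read_state()
for k,v in s.items(): print(k,v)
for n in ["side","top","wrist"]:
    c=camera(n); cv2.imwrite(f"pics/{n}0.png",c["image"][:,:,::-1]); print(n,c["K"],c["rvec"],c["tvec"])
E
```

```text
pics
clock 0.0
joints [ 1.25933799e+00  3.00506961e-01  1.52155780e+00 -1.08926711e-05
  1.32068118e+00 -6.65924027e-02]
qd [-3.90563340e-05  2.26433005e-04 -9.76143305e-05 -1.40679933e-04
  4.41859207e-04 -7.43307260e-04]
effort [ 3.82828721e-04 -5.31811309e+01 -3.52726436e+01  7.08091585e-02
  2.45242351e-02 -7.36947868e-05]
eef_pos [133.26706897 533.37962274 226.87648726]
eef_rot [-3.14044122e+00 -6.62163859e-05  2.89672938e+00]
wrist_force [-0.05900575  0.25729149  0.01935767]
moment [-0.0120112   0.01341533 -0.01886578]
finger_gap 93.83852687343078
side [[423.55820409   0.         284.8651498 ]
 [  0.         423.55820409 202.37803591]
 [  0.           0.           1.        ]] [ 0.86667201 -2.53473774  1.07585045] [474.64444392 283.99014483 615.10499177]
top [[502.01068282   0.         277.16751979]
 [  0.         502.01068282 203.36031989]
 [  0.           0.           1.        ]] [ 2.15149394 -2.12656186  0.16689173] [ -11.31906122  585.11315613 1049.73311592]
wrist [[307.89436367   0.         280.33597656]
 [  0.         307.89436367 210.64116085]
 [  0.           0.           1.        ]] [-2.31600195 -1.80890729 -0.22383706] [-550.1563024   -25.34396692  391.03506285]
```

View pics/side0.png

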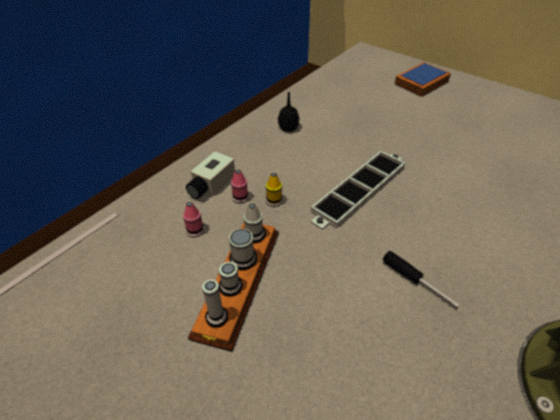

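View pics/top0.png

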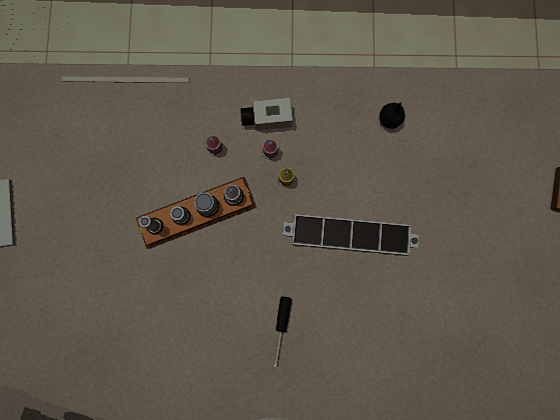

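View pics/wrist0.png

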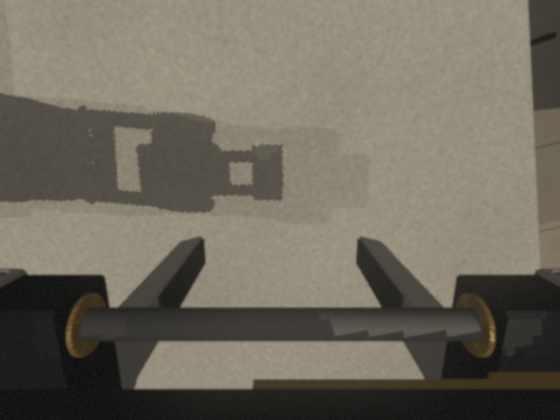

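Order from left in the top view: slim (146,222), short (180,214), broad (206,204) and tapered (233,194). The tray is at about (351,234). Pink and yellow look-alikes stand beyond the block. Next I'll measure the block and tray poses.

```bash
cat > h.py <<'E'
from cell import *
import cv2, numpy as np
def RT(c): return cv2.Rodrigues(np.array(c["rvec"],float))[0], np.array(c["tvec"],float).ravel()
def ray(c,uv,z):
    R,t=RT(c); C=-R.T@t; d=R.T@np.linalg.inv(c["K"])@np.array([uv[0],uv[1],1.]); return C+d*(z-C[2])/d[2]
def proj(c,P):
    return cv2.projectPoints(np.array(P,float).reshape(-1,3),np.array(c["rvec"],float),np.array(c["tvec"],float),np.array(c["K"],float),None)[0].reshape(-1,2)
def w(c,p):
    R,t=RT(c); return R.T@(np.array(p)-t)
E
python3 - <<'E'
from h import *
for n in ["top","side"]:
    c=camera(n); R,t=RT(c); print(n,"cam",(-R.T@t).round(0))
    for name,z in [("storage_block",25),("magazine_tray",18),("objective_slim",0),("objective_broad",0),("objective_tapered",0),("objective_short",0),("cup_slim",0),("cup_short",0),("cup_broad",0),("cup_tapered",0),("blower",0),("camera_head",0),("screwdriver",0)]:
        try:
            for r in recognise(c,name): print(n,name,round(r["conf"],2),w(c,r["centre"]).round(1))
        except Exception as e: print(name,e)
        if z:
            m=regions_of(c,name)
            if m:
                m=m[0]["mask"]; ct=max(cv2.findContours(m.astype(np.uint8),0,1)[0],key=cv2.contourArea)[:,0]
                P=np.array([ray(c,p,z)[:2] for p in ct],np.float32); print("rect",cv2.minAreaRect(P))
E
```

```text
top cam [ 414.   -7. 1128.]
top storage_block 0.95 [561.  186.2  26.7]
rect ((566.8078002929688, 175.72052001953125), (77.58499145507812, 257.0430908203125), 22.262937545776367)
top magazine_tray 0.68 [ 519.4 -164.9    7.1]
rect ((521.18310546875, -170.24697875976562), (298.76641845703125, 71.0609130859375), 85.2247314453125)
top objective_slim 0.64 [534.1 255.3  95.4]
top objective_broad 0.71 [578.7 145.7  86.1]
top objective_tapered 0.81 [645.6 -22.1  46.6]
top objective_tapered 0.73 [702.4  14.5  47.9]
top objective_tapered 0.63 [598.5  87.8  72.7]
top objective_tapered 0.63 [714.5 135.1  46.7]
top objective_short 0.77 [549.7 198.6  74.3]
top cup_short 0.64 [547.4 197.6  31.5]
top cup_broad 0.43 [564.4 138.5  36.2]
top cup_tapered 0.43 [552.3 204.2  73. ]
blower it knows: cup_broad, cup_short, cup_slim, cup_tapered, magazine_tray, objective_broad, objective_short, objective_slim, objective_tapered, storage_block
camera_head it knows: cup_broad, cup_short, cup_slim, cup_tapered, magazine_tray, objective_broad, objective_short, objective_slim, objective_tapered, storage_block
screwd
[... 770 characters left out ...]
side objective_tapered 0.48 [543.9 220.6  32.3]
side objective_short 0.7 [552.7 216.8  66.1]
side cup_slim 0.44 [525.5 274.3  29. ]
side cup_short 0.52 [544.2 219.7  33.6]
side cup_broad 0.6 [559.  164.1  32.4]
blower it knows: cup_broad, cup_short, cup_slim, cup_tapered, magazine_tray, objective_broad, objective_short, objective_slim, objective_tapered, storage_block
camera_head it knows: cup_broad, cup_short, cup_slim, cup_tapered, magazine_tray, objective_broad, objective_short, objective_slim, objective_tapered, storage_block
screwdriver it knows: cup_broad, cup_short, cup_slim, cup_tapered, magazine_tray, objective_broad, objective_short, objective_slim, objective_tapered, storage_block
```

```bash
cat > fit.py <<'E'
from h import *
from scipy.optimize import minimize
def box(L,W,z0,z1): return [[sx*W/2,sy*L/2,z] for sx in(-1,1) for sy in(-1,1) for z in(z0,z1)]
def place(P,q):
    P=np.array(P,float); a=q[2]; R=np.array([[np.cos(a),-np.sin(a)],[np.sin(a),np.cos(a)]]); P[:,:2]=P[:,:2]@R.T+q[:2]; return P
S=8
def hullmask(c,P):
    h=cv2.convexHull(proj(c,P).astype(np.float32)); im=np.zeros((420,560),np.uint8)
    cv2.fillConvexPoly(im,np.round(h*256).astype(np.int32),255,cv2.LINE_AA,8); return im/255.
def fit(items,parts,q0):
    def cost(s):
        q=[s[0]*10,s[1]*10,s[2]*.1]; e=0
        for c,m,ign in items:
            r=np.zeros((420,560))
            for p in parts: r=np.maximum(r,hullmask(c,place(p,q)))
            e+=(abs(r-m)*(~ign)).sum()/m.sum()
        return e
    x=np.array([q0[0]/10,q0[1]/10,q0[2]/.1]); 
    for k in range(3):
        r=minimize(cost,x,method="Nelder-Mead",options=dict(initial_simplex=x+np.vstack([np.zeros(3),np.eye(3)*[1,1,.5]])*(1,.5,.3)[k],xatol=1e-3,fatol=1e-6)); x=r.x
    return np.array([x[0]*10,x[1]*10,x[2]*.1]),r.fun
if __name__=="__main__":
    import pickle
    D={"storage_block":([box(262,76,0,25)],[563,180,.39]),"magazine_tray":([box(260,68,0,18),box(304,20,0,13)],[520,-165,-.07])}
    cs={n:camera(n) for n in["top","side"]}
    obj={}
    for n,c in cs.items():
        g=np.zeros((420,560),bool)
        for o in["slim","broad","tapered","short"]:
            for r in regions_of(c,"objective_"+o)+regions_of(c,"cup_"+o): g|=r["mask"]
        obj[n]=cv2.dilate(g.astype(np.uint8),np.ones((5,5)))>0
    out={}
    for name,(parts,q0) in D.items():
        it={}
        for n,c in cs.items():
            r=regions_of(c,name)
            if not r: continue
            m=r[0]["mask"]; 
            it[n]=(c,m.astype(float),obj[n] if name=="storage_block" else np.zeros((420,560),bool))
            print(name,n,fit([it[n]],parts,q0))
        q,f=fit(list(it.values()),parts,q0); print(name,"joint",q,f); out[name]=q
        for n,c in cs.items():
            im=c["image"][:,:,::-1].copy() if "im_"+n not in out else out["im_"+n]
            im=np.ascontiguousarray(im)
            for p in parts:
                h=cv2.convexHull(proj(c,place(p,q)).astype(np.float32)); cv2.polylines(im,[np.round(h*16).astype(np.int32)],True,(0,255,0),1,cv2.LINE_AA,4)
            out["im_"+n]=im
            ys=[93,31,-31,-93] if "st" in name else [96,32,-32,-96]
            for u in proj(c,place([[0,y,28 if "st" in name else 8] for y in ys],q)): cv2.circle(im,tuple(int(v) for v in u.round()),1,(0,0,255),-1)
    t=cv2.resize(out["im_top"][150:280,120:440],None,fx=2.5,fy=2.5); s=cv2.resize(out["im_side"][130:360,180:420],None,fx=2.5,fy=2.5)
    cv2.imwrite("pics/fit_top.png",t);cv2.imwrite("pics/fit_side.png",s)
E
python3 fit.py
```

```text
storage_block top (array([5.68162431e+02, 1.74885842e+02, 3.83551601e-01]), np.float64(0.0016125490196078431))
storage_block side (array([5.65167092e+02, 1.80202024e+02, 3.81088192e-01]), np.float64(0.26883304390639867))
storage_block joint [5.66867227e+02 1.76623339e+02 3.82235738e-01] 0.2829338161107674
magazine_tray top (array([ 5.22564474e+02, -1.69213358e+02, -8.54499491e-02]), np.float64(0.07544113911757235))
magazine_tray side (array([ 5.22336985e+02, -1.68083009e+02, -7.01907180e-02]), np.float64(0.05731810490693739))
magazine_tray joint [ 5.22455707e+02 -1.68651645e+02 -7.46442746e-02] 0.13484054332496043
```

View pics/fit_top.png

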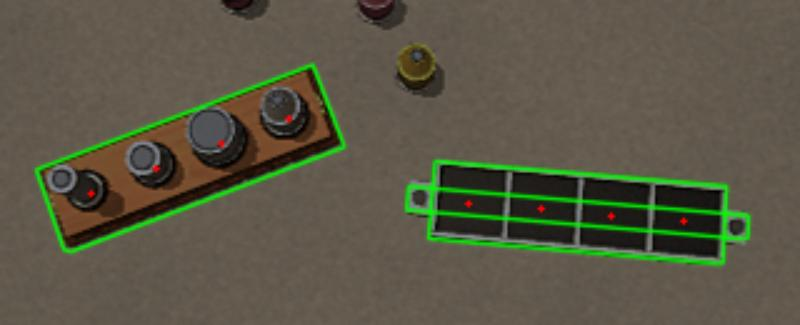

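View pics/fit_side.png

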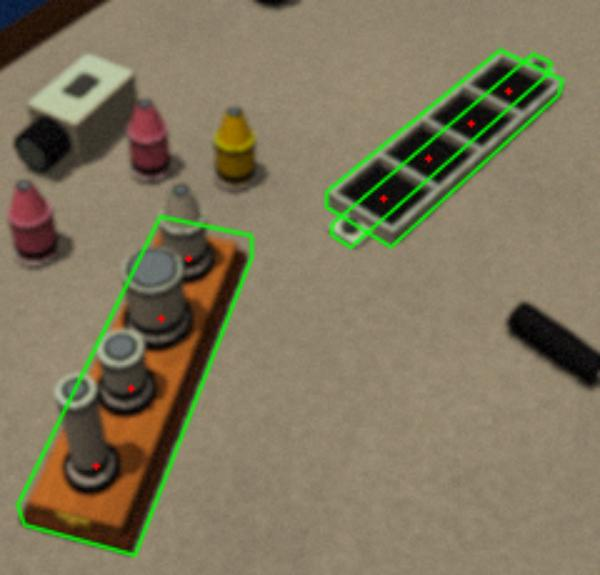

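```bash
sed -i 's/for r in regions_of(c,"objective_"+o)+regions_of(c,"cup_"+o): g|=r\["mask"\]/for r in regions_of(c,"objective_"+o)+regions_of(c,"cup_"+o):\n                print(n,o,round(r["conf"],2),r["mask"].sum())\n                if r["conf"]>.3 and r["mask"].sum()<1100: g|=r["mask"]/' fit.py; python3 fit.py
```

```text
top slim 0.68 2248
top slim 0.52 232
top slim 0.59 78
top broad 0.81 417
top tapered 0.84 279
top tapered 0.79 270
top tapered 0.77 303
top tapered 0.6 276
top short 0.62 235
side slim 0.76 707
side slim 0.47 123
side broad 0.96 777
side broad 0.22 481
side broad 0.63 109
side tapered 0.89 469
side tapered 0.85 485
side tapered 0.73 581
side tapered 0.57 494
side tapered 0.44 70
side short 0.81 536
storage_block top (array([5.69775686e+02, 1.75936047e+02, 3.72006799e-01]), np.float64(0.16316129516940875))
storage_block side (array([655.6912643 ,  51.66833029,   0.70516507]), np.float64(1.6974218848829854))
storage_block joint [6.26040819e+02 8.36322104e+01 5.71460009e-01] 2.9404163134540675
magazine_tray top (array([1360.        ,   98.33333333,    1.99666667]), np.float64(1.0))
magazine_tray side (array([ 5.21716943e+02, -1.68877166e+02, -7.79295806e-02]), np.float64(0.0640292515596434))
magazine_tray joint [ 5.23344369e+02 -1.64129135e+02 -7.58043852e-02] 17.946552895655348
```

```bash
cat > fb.py <<'E'
from fit import *
cs={n:camera(n) for n in["top","side"]}
it={}
for n,c in cs.items():
    hsv=cv2.cvtColor(c["image"],cv2.COLOR_RGB2HSV); m=((hsv[...,0]<16)&(hsv[...,1]>120)&(hsv[...,2]>30)).astype(np.uint8)
    u=proj(c,[565,180,25])[0]
    roi=np.zeros_like(m); cv2.circle(roi,tuple(int(v) for v in u),75 if n=="top" else 85,1,-1)
    m&=roi; m=cv2.morphologyEx(m,cv2.MORPH_OPEN,np.ones((3,3)))
    # keep largest
    k,l,st,_=cv2.connectedComponentsWithStats(m); 
    keep=np.isin(l,[i for i in range(1,k) if st[i,4]>60]); 
    ctp=np.argwhere(keep)[:,::-1].astype(np.int32)
    h=np.zeros_like(m); cv2.fillConvexPoly(h,cv2.convexHull(ctp),1)
    print(n,keep.sum(),h.sum())
    it[n]=(c,h.astype(float),np.zeros((420,560),bool))
    print(fit([it[n]],[box(262,76,0,25)],[566,178,.38]))
q,f=fit(list(it.values()),[box(262,76,0,25)],[566,178,.38]); print(q,f)
q=np.array(q)
for n,c in cs.items():
    im=np.ascontiguousarray(c["image"][:,:,::-1]); im[:]=im
    big=cv2.resize(im,None,fx=4,fy=4)
    u=proj(c,[565,180,25])[0]*4
    h=cv2.convexHull(proj(c,place(box(262,76,0,25),q)).astype(np.float32)); cv2.polylines(big,[np.round(h*4+2).astype(np.int32)],True,(0,255,0),1)
    for y,r in zip([93,31,-31,-93],[18.5,20.5,25.5,22.5]):
        P=[[r*np.cos(a),y+r*np.sin(a),34] for a in np.linspace(0,6.28,40)]
        cv2.polylines(big,[np.round(proj(c,place(P,q))*4+2).astype(np.int32)],True,(255,255,0),1)
    x,y=int(u[0]),int(u[1]); cv2.imwrite(f"pics/fb_{n}.png",big[max(0,y-290):y+290,max(0,x-290):x+290])
E
python3 fb.py
```

```text
top 1825 3576
(array([5.73819880e+02, 1.76571701e+02, 4.02633372e-01]), np.float64(0.23140325481422994))
side 2884 4610
(array([5.68899125e+02, 1.76608783e+02, 4.08525702e-01]), np.float64(0.37929139551699204))
[5.69164606e+02 1.76748462e+02 4.03758722e-01] 0.6132338140165149
```

View pics/fb_top.png

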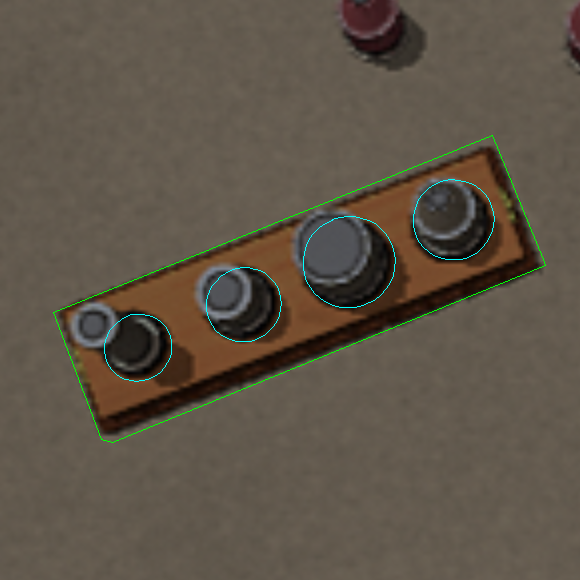

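View pics/fb_side.png

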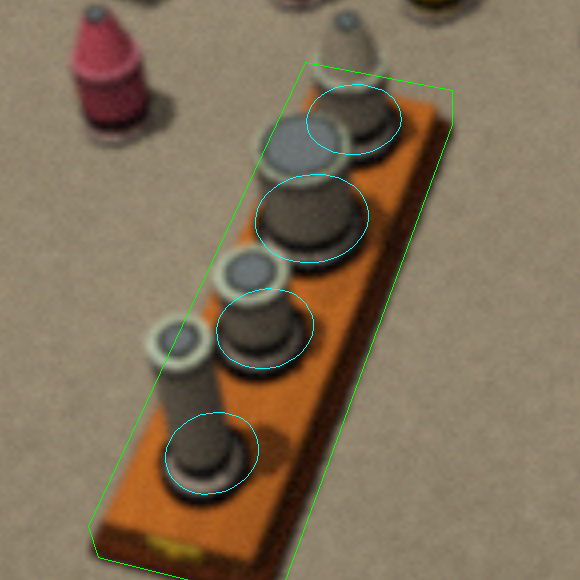

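```bash
cat > plan.py <<'E'
from h import *
from scipy.spatial.transform import Rotation as Ro
def Rmat(e): return Ro.from_euler('xyz',e).as_matrix()
def plan(x,y,z,yaw,n,grip,start=None):
    s=read_state(); p=np.array(s["eef_pos"],float); R=Rmat(s["eef_rot"])
    if start is not None: p,R=start
    T=np.array([x,y,z],float); Rt=Rmat([np.pi,0,yaw])
    rv=Ro.from_matrix(R.T@Rt).as_rotvec()
    step=np.round(np.degrees(rv)/n,1); rows=[]
    d=T-p; pc=p.copy(); Rc=R.copy()
    for i in range(n):
        goal=p+d*(i+1)/n
        inc=np.round(Rc.T@(goal-pc)/10,2)
        rows.append([*inc.tolist(),*step.tolist(),grip]); 
        pc=pc+Rc@inc*10; Rc=Rc@Ro.from_rotvec(np.radians(step)).as_matrix()
    print(s["clock"],p.round(1),[float(round(v,3)) for v in s["eef_rot"]],"gap",round(s["finger_gap"],1))
    print(str(rows).replace(" ",""),"end",pc.round(1),Ro.from_matrix(Rc).as_euler('xyz').round(3))
    return pc,Rc
E
python3 - <<'E'
from plan import *
c=camera("wrist");R,t=RT(c);s=read_state();Rt=Rmat(s["eef_rot"])
print("cam in tool",Rt.T@(-R.T@t-s["eef_pos"]),"axes\n",Rt.T@R.T)
plan(500,178,260,1.96,16,9.4)
E
```

```text
cam in tool [  70.94402198    0.32478785 -158.26268318] axes
 [[ 7.80471312e-05 -9.69728035e-01 -2.44187495e-01]
 [ 9.99999726e-01 -1.04152790e-04  7.33235705e-04]
 [-7.36472028e-04 -2.44187485e-01  9.69727761e-01]]
3.8 [133.3 533.6 227.4] [-3.142, 0.0, 2.897] gap 94.3
[[-2.76,-1.6,-0.2,-0.0,0.0,3.4,9.4],[-2.85,-1.43,-0.21,-0.0,0.0,3.4,9.4],[-2.94,-1.27,-0.2,-0.0,0.0,3.4,9.4],[-3.0,-1.08,-0.2,-0.0,0.0,3.4,9.4],[-3.06,-0.91,-0.21,-0.0,0.0,3.4,9.4],[-3.11,-0.72,-0.2,-0.0,0.0,3.4,9.4],[-3.15,-0.54,-0.2,-0.0,0.0,3.4,9.4],[-3.17,-0.35,-0.21,-0.0,0.0,3.4,9.4],[-3.19,-0.16,-0.2,-0.0,0.0,3.4,9.4],[-3.19,0.03,-0.2,-0.0,0.0,3.4,9.4],[-3.19,0.21,-0.21,-0.0,0.0,3.4,9.4],[-3.16,0.41,-0.2,-0.0,0.0,3.4,9.4],[-3.14,0.59,-0.2,-0.0,0.0,3.4,9.4],[-3.1,0.78,-0.21,-0.0,0.0,3.4,9.4],[-3.04,0.96,-0.2,-0.0,0.0,3.4,9.4],[-2.98,1.14,-0.2,-0.0,0.0,3.4,9.4]] end [500. 178. 260.] [-3.142  0.     1.947]
```

Run:
```python
from plan import *
plan(566,178,265,1.96,18,9.4)
```

```text
3.8 [133.3 533.6 227.4] [-3.142, 0.0, 2.897] gap 94.3
[[-2.81,-1.33,-0.21,-0.0,0.0,3.0,9.4],[-2.88,-1.19,-0.21,-0.0,0.0,3.0,9.4],[-2.93,-1.03,-0.21,-0.0,0.0,3.0,9.4],[-2.99,-0.88,-0.2,-0.0,0.0,3.0,9.4],[-3.03,-0.72,-0.21,-0.0,0.0,3.0,9.4],[-3.06,-0.56,-0.21,-0.0,0.0,3.0,9.4],[-3.08,-0.4,-0.21,-0.0,0.0,3.0,9.4],[-3.1,-0.24,-0.21,-0.0,0.0,3.0,9.4],[-3.11,-0.08,-0.21,-0.0,0.0,3.0,9.4],[-3.11,0.09,-0.21,-0.0,0.0,3.0,9.4],[-3.11,0.25,-0.2,-0.0,0.0,3.0,9.4],[-3.08,0.41,-0.21,-0.0,0.0,3.0,9.4],[-3.06,0.58,-0.21,-0.0,0.0,3.0,9.4],[-3.02,0.73,-0.21,-0.0,0.0,3.0,9.4],[-2.98,0.89,-0.21,-0.0,0.0,3.0,9.4],[-2.93,1.04,-0.21,-0.0,0.0,3.0,9.4],[-2.88,1.2,-0.21,-0.0,0.0,3.0,9.4],[-2.8,1.35,-0.2,-0.0,0.0,3.0,9.4]] end [566. 178. 265.] [-3.142  0.     1.954]
```

jog_arm(
  increments=[
    [-2.8, -1.3, -0.2, 0, 0, 3, 9.4],
    [-2.9, -1.2, -0.2, 0, 0, 3, 9.4],
    [-2.9, -1.0, -0.2, 0, 0, 3, 9.4],
    [-3.0, -0.9, -0.2, 0, 0, 3, 9.4],
    [-3.0, -0.7, -0.2, 0, 0, 3, 9.4],
    [-3.1, -0.6, -0.2, 0, 0, 3, 9.4],
    [-3.1, -0.4, -0.2, 0, 0, 3, 9.4],
    [-3.1, -0.2, -0.2, 0, 0, 3, 9.4],
    [-3.1, -0.1, -0.2, 0, 0, 3, 9.4],
    [-3.1, 0.1, -0.2, 0, 0, 3, 9.4],
    [-3.1, 0.2, -0.2, 0, 0, 3, 9.4],
    [-3.1, 0.4, -0.2, 0, 0, 3, 9.4],
    [-3.1, 0.6, -0.2, 0, 0, 3, 9.4],
    [-3.0, 0.7, -0.2, 0, 0, 3, 9.4],
    [-3.0, 0.9, -0.2, 0, 0, 3, 9.4],
    [-2.9, 1.0, -0.2, 0, 0, 3, 9.4],
    [-2.9, 1.2, -0.2, 0, 0, 3, 9.4],
    [-2.8, 1.4, -0.2, 0, 0, 3, 9.4],
    [0, 0, 0, 0, 0, 0, 9.4],
    [0, 0, 0, 0, 0, 0, 9.4],
  ],
)

```text
clock: 6.3
eef_pos: [565.7, 178.0, 263.3]
eef_rot: [-3.141, -0.0, 1.955]
wrist_force: [-0.0, 1.0, 0.6]
finger_gap: 94.0
```

Run:
```python
from plan import *
c=camera("wrist"); cv2.imwrite("pics/w1.png",c["image"][:,:,::-1])
print(read_state()["clock"])
```

```text
6.35
```

View pics/w1.png

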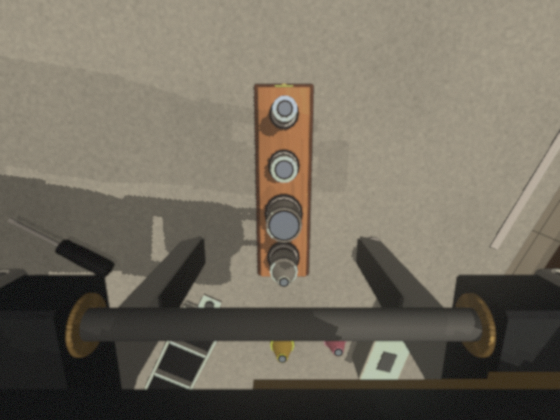

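The wrist view shows the block squarely. Lens tops are at slim (285,108), short (284,170), broad (284,223) and tapered nose (284,282).

```bash
cat > w1.py <<'E'
from plan import *
c=camera("wrist"); g=cv2.resize(c["image"][70:300,230:340],None,fx=2.6*1,fy=2.6,interpolation=cv2.INTER_CUBIC)
P=[]
for n,uv,z,y in [("slim",(285,107.5),114,93),("short",(284,169),76,31),("broad",(284,223.5),86,-31),("tap",(284,282),102,-93)]:
    p=ray(c,uv,z); P.append(p[:2]); print(n,p.round(1))
P=np.array(P); A=[];b=[]
from scipy.optimize import least_squares
ys=np.array([93,31,-31,-93])
f=lambda q:(np.c_[q[0]-ys*np.sin(q[2]),q[1]+ys*np.cos(q[2])]-P).ravel()
r=least_squares(f,[566,178,.38],x_scale=[1,1,.01]); print(r.x,r.fun.round(1))
q=r.x
big=cv2.resize(np.ascontiguousarray(c["image"][:,:,::-1]),None,fx=3,fy=3,interpolation=cv2.INTER_CUBIC)
from fit import place
for y,rr,zt,rt in zip(ys,[18.5,20.5,25.5,22.5],[114,76,86,102],[12,15,20.5,7]):
  for rad,z in((rr,34),(rt,zt)):
    Q=place([[rad*np.cos(a),y+rad*np.sin(a),z] for a in np.linspace(0,6.28,40)],q); cv2.polylines(big,[np.round(proj(c,Q)*3+1).astype(np.int32)],True,(255,255,0),1)
Q=place([[38,131,25],[38,-131,25],[-38,-131,25],[-38,131,25]],q);cv2.polylines(big,[np.round(proj(c,Q)*3+1).astype(np.int32)],True,(0,255,0),1)
cv2.imwrite("pics/w1b.png",cv2.resize(big[230:890,650:1050],None,fx=.9,fy=.9))
E
python3 w1.py
```

```text
slim [534.1 267.8 114. ]
short [557.2 209.8  76. ]
broad [580.1 153.6  86. ]
tap [604.3  93.8 102. ]
[5.68913931e+02 1.81241587e+02 3.83668704e-01] [ 0.  -0.4  0.1  0.2  0.5 -1.1 -0.6  1.2]
```

View pics/w1b.png

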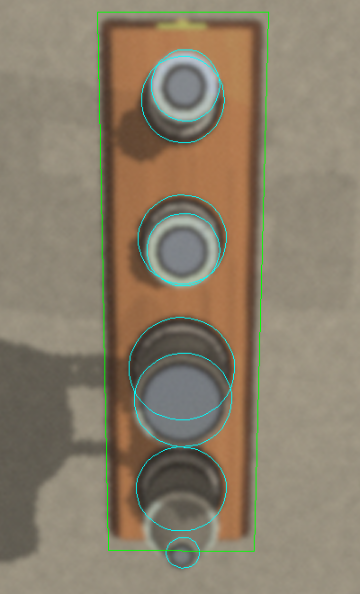

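Run:
```python
from plan import *
s=plan(534,267.5,190,1.954,4,9.4)
plan(534,267.5,71,1.954,7,9.4,s)
```

```text
6.4 [565.5 178.3 263.5] [3.142, -0.0, 1.956] gap 94.2
[[2.36,0.11,1.84,0.0,-0.0,0.0,9.4],[2.36,0.1,1.84,0.0,-0.0,0.0,9.4],[2.37,0.11,1.84,0.0,-0.0,0.0,9.4],[2.36,0.11,1.83,0.0,-0.0,0.0,9.4]] end [534.  267.5 190. ] [ 3.142 -0.     1.956]
6.4 [534.  267.5 190. ] [3.142, -0.0, 1.956] gap 94.2
[[-0.0,-0.0,1.7,0.0,-0.0,0.0,9.4],[-0.0,-0.0,1.7,0.0,-0.0,0.0,9.4],[-0.0,-0.0,1.7,0.0,-0.0,0.0,9.4],[-0.0,-0.0,1.7,0.0,-0.0,0.0,9.4],[-0.0,-0.0,1.7,0.0,-0.0,0.0,9.4],[-0.0,-0.0,1.7,0.0,-0.0,0.0,9.4],[-0.0,-0.0,1.7,0.0,-0.0,0.0,9.4]] end [534.  267.5  71. ] [ 3.142 -0.     1.956]
```

Go down, then check with a picture before closing.

jog_arm(
  increments=[
    [2.4, 0.1, 1.8, 0, 0, 0, 9.4],
    [2.4, 0.1, 1.8, 0, 0, 0, 9.4],
    [2.4, 0.1, 1.8, 0, 0, 0, 9.4],
    [2.3, 0.1, 1.8, 0, 0, 0, 9.4],
    [0, 0, 1.9, 0, 0, 0, 9.4],
    [0, 0, 1.8, 0, 0, 0, 9.4],
    [0, 0, 1.8, 0, 0, 0, 9.4],
    [0, 0, 1.8, 0, 0, 0, 9.4],
    [0, 0, 1.8, 0, 0, 0, 9.4],
    [0, 0, 1.5, 0, 0, 0, 9.4],
    [0, 0, 1.4, 0, 0, 0, 9.4],
    [0, 0, 0, 0, 0, 0, 9.4],
    [0, 0, 0, 0, 0, 0, 9.4],
  ],
  squeeze=15,
)

```text
clock: 8.02
eef_pos: [534.6, 267.4, 71.9]
eef_rot: [3.141, -0.0, 1.954]
wrist_force: [0.7, 0.3, 0.4]
finger_gap: 94.0
```

Run:
```python
from plan import *
for n in("wrist","side"):
    c=camera(n); cv2.imwrite(f"pics/p1{n}.png",c["image"][:,:,::-1])
```

```text
(no output)
```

View pics/p1wrist.png

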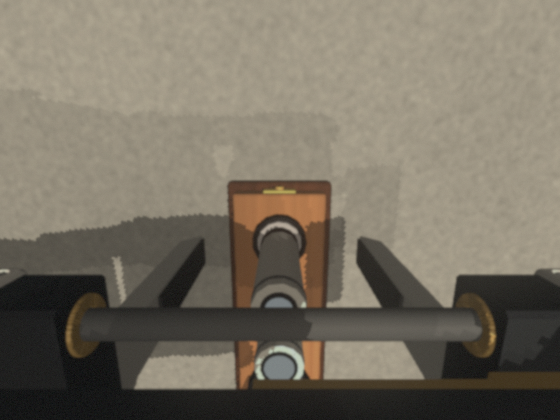

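View pics/p1side.png

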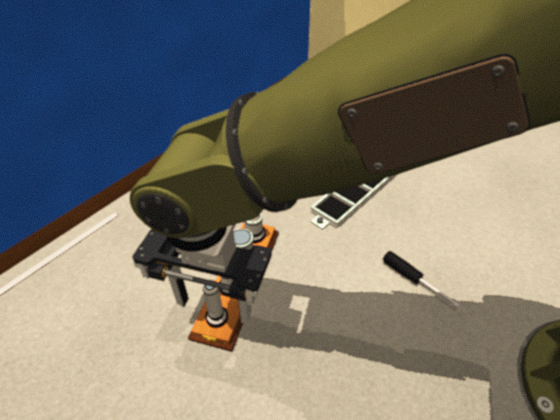

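Run:
```python
from plan import *
c=camera("wrist"); print(ray(c,(279.5,241),34).round(1), proj(c,[[534.6,267.4,34],[534.6,267.4,50]]))
```

```text
[533.9 267.8  34. ] [[280.31062904 241.88162804]
 [280.352821   250.64281935]]
```

jog_arm(
  increments=[
    [0, 0, 0, 0, 0, 0, 5],
    [0, 0, 0, 0, 0, 0, 3.5],
    [0, 0, 0, 0, 0, 0, 2.8],
    [0, 0, 0, 0, 0, 0, 2.2],
    [0, 0, 0, 0, 0, 0, 2.2],
    [0, 0, 0, 0, 0, 0, 2.2],
    [0, 0, 0, 0, 0, 0, 2.2],
    [0, 0, 0, 0, 0, 0, 2.2],
    [0, 0, 0, 0, 0, 0, 2.0],
  ],
  squeeze=15,
)

```text
clock: 9.3
eef_pos: [534.2, 267.3, 71.4]
eef_rot: [-3.142, 0.0, 1.954]
wrist_force: [-0.0, 0.3, 0.2]
finger_gap: 23.5
```

Gripped (gap 23.5). Now lift and move to over the tray.

Run:
```python
from plan import *
s=plan(534.2,267.3,190,1.954,6,2)
plan(529.7,-72.9,190,1.496,14,2,s)
```

```text
9.3 [534.2 267.3  71.4] [-3.142, 0.0, 1.954] gap 23.5
[[0.0,-0.0,-1.98,-0.0,0.0,0.0,2],[0.0,-0.0,-1.97,-0.0,0.0,0.0,2],[0.0,-0.0,-1.98,-0.0,0.0,0.0,2],[0.0,-0.0,-1.97,-0.0,0.0,0.0,2],[0.0,-0.0,-1.98,-0.0,0.0,0.0,2],[0.01,-0.0,-1.98,-0.0,0.0,0.0,2]] end [534.2 267.3 190. ] [-3.142  0.     1.954]
9.3 [534.2 267.3 190. ] [-3.142, 0.0, 1.954] gap 23.5
[[-2.24,-0.94,0.0,-0.0,0.0,1.9,2],[-2.27,-0.86,0.0,-0.0,0.0,1.9,2],[-2.3,-0.79,0.0,-0.0,0.0,1.9,2],[-2.33,-0.71,0.0,-0.0,0.0,1.9,2],[-2.34,-0.64,0.0,-0.0,0.0,1.9,2],[-2.37,-0.55,0.0,-0.0,0.0,1.9,2],[-2.38,-0.48,0.0,-0.0,0.0,1.9,2],[-2.4,-0.4,0.0,-0.0,0.0,1.9,2],[-2.41,-0.32,0.0,-0.0,0.0,1.9,2],[-2.42,-0.24,0.0,-0.0,0.0,1.9,2],[-2.42,-0.16,0.0,-0.0,0.0,1.9,2],[-2.43,-0.07,0.0,-0.0,0.0,1.9,2],[-2.43,-0.0,0.01,-0.0,0.0,1.9,2],[-2.43,0.08,-0.0,-0.0,0.0,1.9,2]] end [529.7 -72.9 190. ] [-3.142  0.     1.49 ]
```

jog_arm(
  increments=[
    [0, 0, -1, 0, 0, 0, 2],
    [0, 0, -2.2, 0, 0, 0, 2],
    [0, 0, -2.2, 0, 0, 0, 2],
    [0, 0, -2.2, 0, 0, 0, 2],
    [0, 0, -2.2, 0, 0, 0, 2],
    [0, 0, -2.0, 0, 0, 0, 2],
  ],
)

```text
clock: 10.05
eef_pos: [534.2, 267.3, 191.0]
eef_rot: [3.141, -0.0, 1.954]
wrist_force: [-0.5, 0.1, -0.4]
finger_gap: 23.5
```

jog_arm(
  increments=[
    [-2.2, -0.9, 0, 0, 0, 1.9, 2],
    [-2.3, -0.9, 0, 0, 0, 1.9, 2],
    [-2.3, -0.8, 0, 0, 0, 1.9, 2],
    [-2.3, -0.7, 0, 0, 0, 1.9, 2],
    [-2.3, -0.6, 0, 0, 0, 1.9, 2],
    [-2.4, -0.6, 0, 0, 0, 1.9, 2],
    [-2.4, -0.5, 0, 0, 0, 1.9, 2],
    [-2.4, -0.4, 0, 0, 0, 1.9, 2],
    [-2.4, -0.3, 0, 0, 0, 1.9, 2],
    [-2.4, -0.2, 0, 0, 0, 1.9, 2],
    [-2.4, -0.2, 0, 0, 0, 1.9, 2],
    [-2.4, 0, 0, 0, 0, 1.9, 2],
    [-2.4, 0, 0, 0, 0, 1.9, 2],
    [-2.4, 0, 0, 0, 0, 1.6, 2],
    [0, 0, 0, 0, 0, 0, 2],
    [0, 0, 0, 0, 0, 0, 2],
  ],
)

```text
clock: 12.05
eef_pos: [529.0, -71.2, 189.2]
eef_rot: [-3.141, -0.0, 1.495]
wrist_force: [0.5, -0.0, -1.8]
finger_gap: 24.2
```

Run:
```python
from plan import *
for n in("wrist","side"):
    c=camera(n); im=np.ascontiguousarray(c["image"][:,:,::-1])
    from fit import place
    if n=="wrist":
        import pickle; pickle.dump({k:c[k] for k in("image","K","rvec","tvec")},open("wt.pkl","wb"))
    for y in(96,32,-32,-96):
        Q=place([[30,y+30,18],[30,y-30,18],[-30,y-30,18],[-30,y+30,18]],[522.4,-168.7,-.075]); cv2.polylines(im,[np.round(proj(c,Q)*16).astype(np.int32)],True,(0,255,0),1,cv2.LINE_AA,4)
    cv2.imwrite(f"pics/t1{n}.png",im)
```

```text
(no output)
```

View pics/t1wrist.png

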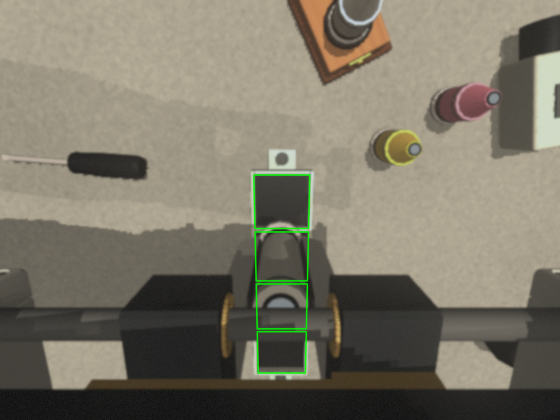

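View pics/t1side.png

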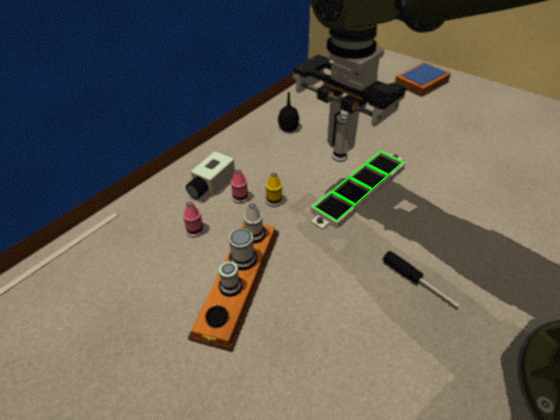

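Tray overlay matches the bays. Lowering.

jog_arm(
  increments=[
    [-0.1, 0.1, 2, 0, 0, 0, 2],
    [-0.1, 0, 2.5, 0, 0, 0, 2],
    [0, 0, 2.5, 0, 0, 0, 2],
    [0, 0, 2.2, 0, 0, 0, 2],
    [0, 0, 1.8, 0, 0, 0, 2],
    [0, 0, 1.2, 0, 0, 0, 2],
    [0, 0, 0.8, 0, 0, 0, 2],
    [0, 0, 0.4, 0, 0, 0, 2],
    [0, 0, 0, 0, 0, 0, 2],
    [0, 0, 0, 0, 0, 0, 2],
    [0, 0, 0, 0, 0, 0, 2],
  ],
)

```text
clock: 13.52
eef_pos: [530.4, -73.3, 55.8]
eef_rot: [3.141, 0.0, 1.495]
wrist_force: [-0.5, -0.3, -1.1]
finger_gap: 23.8
```

jog_arm(
  increments=[
    [0, 0, 0.1, 0, 0, 0, 2],
    [0, 0, 0.1, 0, 0, 0, 2],
    [0, 0, 0.1, 0, 0, 0, 2],
    [0, 0, 0, 0, 0, 0, 2],
    [0, 0, 0, 0, 0, 0, 2],
  ],
)

```text
clock: 14.15
eef_pos: [530.2, -73.3, 52.4]
eef_rot: [3.142, -0.0, 1.495]
wrist_force: [-0.3, 0.9, -1.1]
finger_gap: 24.2
```

jog_arm(
  increments=[
    [0, 0, 0.05, 0, 0, 0, 2],
    [0, 0, 0.05, 0, 0, 0, 2],
    [0, 0, 0.05, 0, 0, 0, 2],
    [0, 0, 0, 0, 0, 0, 2],
    [0, 0, 0, 0, 0, 0, 2],
  ],
)

```text
clock: 14.78
eef_pos: [530.2, -73.3, 51.4]
eef_rot: [3.141, 0.0, 1.495]
wrist_force: [-2.9, 1.1, 5.9]
finger_gap: 23.6
```

Run:
```python
from plan import *
c=camera("side"); cv2.imwrite("pics/s2.png",cv2.resize(c["image"][100:260,260:440,::-1],None,fx=3.5,fy=3.5))
for i in range(3): 
    camera("top"); s=read_state(); print(s["eef_pos"].round(1),s["wrist_force"].round(2))
```

```text
[530.3 -73.3  51.4] [-3.52  1.28  5.06]
[530.3 -73.3  51.4] [-1.77  1.04  5.53]
[530.3 -73.3  51.4] [-2.84  0.23  4.69]
```

View pics/s2.png

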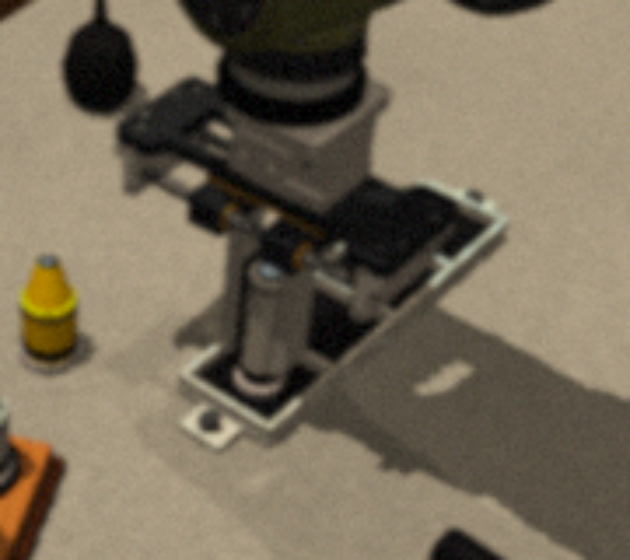

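Contact (+5.5 N) and it stands in bay 1. Release slowly and lift.

jog_arm(
  increments=[
    [0, 0, 0, 0, 0, 0, 2.6],
    [0, 0, 0, 0, 0, 0, 3.0],
    [0, 0, 0, 0, 0, 0, 4.0],
    [0, 0, 0, 0, 0, 0, 6.0],
    [0, 0, 0, 0, 0, 0, 9.4],
    [0, 0, 0, 0, 0, 0, 9.4],
    [0, 0, 0, 0, 0, 0, 9.4],
    [0, 0, -1, 0, 0, 0, 9.4],
    [0, 0, -2.5, 0, 0, 0, 9.4],
    [0, 0, -3, 0, 0, 0, 9.4],
    [0, 0, -3, 0, 0, 0, 9.4],
    [0, 0, -3, 0, 0, 0, 9.4],
    [0, 0, -3, 0, 0, 0, 9.4],
    [0, 0, 0, 0, 0, 0, 9.4],
    [0, 0, 0, 0, 0, 0, 9.4],
  ],
)

```text
clock: 16.85
eef_pos: [529.9, -73.2, 205.5]
eef_rot: [-3.141, -0.0, 1.495]
wrist_force: [0.6, -0.1, -0.7]
finger_gap: 93.8
```

Run:
```python
from plan import *
c=camera("wrist"); cv2.imwrite("pics/w2.png",c["image"][:,:,::-1])
c=camera("side"); cv2.imwrite("pics/s3.png",cv2.resize(c["image"][100:260,260:440,::-1],None,fx=3.5,fy=3.5))
s=plan(557.2,210.3,190,1.954,14,9.4)
plan(557.2,210.3,63,1.954,8,9.4,s)
```

```text
16.95 [529.8 -73.2 205. ] [-3.14, -0.0, 1.495] gap 94.3
[[2.03,0.04,0.11,-0.0,-0.0,-1.9,9.4],[2.04,0.11,0.1,-0.0,-0.0,-1.9,9.4],[2.02,0.18,0.11,-0.0,-0.0,-1.9,9.4],[2.02,0.24,0.11,-0.0,-0.0,-1.9,9.4],[2.01,0.32,0.11,-0.0,-0.0,-1.9,9.4],[2.0,0.37,0.1,-0.0,-0.0,-1.9,9.4],[1.99,0.45,0.11,-0.0,-0.0,-1.9,9.4],[1.97,0.51,0.11,-0.0,-0.0,-1.9,9.4],[1.95,0.57,0.11,-0.0,-0.0,-1.9,9.4],[1.93,0.64,0.1,-0.0,-0.0,-1.9,9.4],[1.91,0.7,0.11,-0.0,-0.0,-1.9,9.4],[1.89,0.77,0.11,-0.0,-0.0,-1.9,9.4],[1.86,0.82,0.11,-0.0,-0.0,-1.9,9.4],[1.83,0.89,0.1,-0.0,-0.0,-1.9,9.4]] end [557.2 210.3 190. ] [-3.14e+00 -1.00e-03  1.96e+00]
16.95 [557.2 210.3 190. ] [-3.14, -0.0, 1.495] gap 94.3
[[-0.0,0.0,1.59,-0.0,-0.0,0.0,9.4],[-0.0,0.0,1.59,-0.0,-0.0,0.0,9.4],[-0.01,0.01,1.58,-0.0,-0.0,0.0,9.4],[0.0,-0.0,1.59,-0.0,-0.0,0.0,9.4],[-0.0,0.0,1.59,-0.0,-0.0,0.0,9.4],[-0.0,0.0,1.59,-0.0,-0.0,0.0,9.4],[-0.0,0.01,1.59,-0.0,-0.0,0.0,9.4],[-0.01,-0.0,1.58,-0.0,-0.0,0.0,9.4]] end [557.2 210.3  63. ] [-3.14e+00 -1.00e-03  1.96e+00]
```

View pics/w2.png

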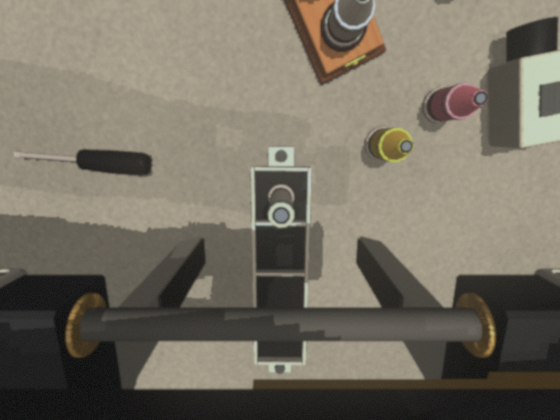

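View pics/s3.png

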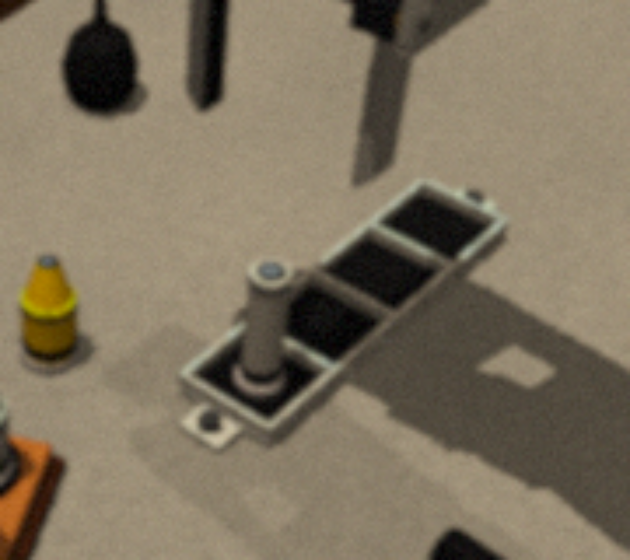

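Slim stands upright, centred in bay 1 (wrist view flange about (281,197)). Next is the short one.

jog_arm(
  increments=[
    [2.0, 0, 0.1, 0, 0, -1.9, 9.4],
    [2.0, 0.1, 0.1, 0, 0, -1.9, 9.4],
    [2.0, 0.2, 0.1, 0, 0, -1.9, 9.4],
    [2.0, 0.2, 0.1, 0, 0, -1.9, 9.4],
    [2.0, 0.3, 0.1, 0, 0, -1.9, 9.4],
    [2.0, 0.4, 0.1, 0, 0, -1.9, 9.4],
    [2.0, 0.5, 0.1, 0, 0, -1.9, 9.4],
    [2.0, 0.5, 0.1, 0, 0, -1.9, 9.4],
    [2.0, 0.6, 0.1, 0, 0, -1.9, 9.4],
    [1.9, 0.6, 0.1, 0, 0, -1.9, 9.4],
    [1.9, 0.7, 0.1, 0, 0, -1.9, 9.4],
    [1.9, 0.8, 0.1, 0, 0, -1.9, 9.4],
    [1.9, 0.8, 0.1, 0, 0, -1.9, 9.4],
    [1.8, 0.9, 0.1, 0, 0, -1.6, 9.4],
    [0, 0, 0, 0, 0, 0, 9.4],
    [0, 0, 0, 0, 0, 0, 9.4],
  ],
)

```text
clock: 18.95
eef_pos: [557.3, 209.6, 191.8]
eef_rot: [-3.141, 0.0, 1.954]
wrist_force: [0.1, -0.3, 0.2]
finger_gap: 94.4
```

Run:
```python
from plan import *
plan(557.2,210.3,63,1.954,8,9.4)
```

```text
18.95 [557.3 209.6 191.8] [-3.141, 0.0, 1.954] gap 94.4
[[0.01,0.0,1.61,-0.0,0.0,-0.0,9.4],[0.01,0.01,1.61,-0.0,0.0,-0.0,9.4],[0.01,-0.0,1.61,-0.0,0.0,-0.0,9.4],[0.01,0.0,1.61,-0.0,0.0,-0.0,9.4],[0.01,0.0,1.61,-0.0,0.0,-0.0,9.4],[0.0,0.01,1.61,-0.0,0.0,-0.0,9.4],[0.01,-0.0,1.61,-0.0,0.0,-0.0,9.4],[0.01,0.0,1.61,-0.0,0.0,-0.0,9.4]] end [557.2 210.3  63. ] [-3.141  0.     1.954]
```

jog_arm(
  increments=[
    [0.1, 0, 2, 0, 0, 0, 9.4],
    [0, 0, 2.2, 0, 0, 0, 9.4],
    [0, 0, 2.2, 0, 0, 0, 9.4],
    [0, 0, 2.2, 0, 0, 0, 9.4],
    [0, 0, 2, 0, 0, 0, 9.4],
    [0, 0, 1.5, 0, 0, 0, 9.4],
    [0, 0, 0.8, 0, 0, 0, 9.4],
    [0, 0, 0, 0, 0, 0, 6],
    [0, 0, 0, 0, 0, 0, 4],
    [0, 0, 0, 0, 0, 0, 3.2],
    [0, 0, 0, 0, 0, 0, 2.8],
    [0, 0, 0, 0, 0, 0, 2.6],
    [0, 0, 0, 0, 0, 0, 2.6],
    [0, 0, 0, 0, 0, 0, 2.6],
    [0, 0, 0, 0, 0, 0, 2.6],
    [0, 0, 0, 0, 0, 0, 2.6],
  ],
  squeeze=15,
)

```text
clock: 20.95
eef_pos: [557.0, 210.8, 62.9]
eef_rot: [-3.142, -0.0, 1.954]
wrist_force: [-0.1, 0.6, 0.6]
finger_gap: 29.5
```

jog_arm(
  increments=[
    [0, 0, -0.5, 0, 0, 0, 2.6],
    [0, 0, -1.5, 0, 0, 0, 2.6],
    [0, 0, -2.2, 0, 0, 0, 2.6],
    [0, 0, -2.2, 0, 0, 0, 2.6],
    [0, 0, -2.2, 0, 0, 0, 2.6],
    [0, 0, -2.2, 0, 0, 0, 2.6],
    [0, 0, -2.0, 0, 0, 0, 2.6],
    [0, 0, 0, 0, 0, 0, 2.6],
    [0, 0, 0, 0, 0, 0, 2.6],
  ],
)

```text
clock: 22.08
eef_pos: [556.7, 210.7, 190.5]
eef_rot: [-3.141, -0.0, 1.954]
wrist_force: [-0.2, -0.1, -1.3]
finger_gap: 29.5
```

Run:
```python
from plan import *
c=camera("side"); cv2.imwrite("pics/s4.png",c["image"][:,:,::-1])
plan(524.9,-136.7,190,1.496,16,2.6)
```

```text
22.125 [556.6 210.7 190.2] [-3.14, -0.0, 1.954] gap 29.7
[[-1.94,-1.0,0.0,-0.0,0.0,1.6,2.6],[-1.97,-0.94,0.0,-0.0,0.0,1.6,2.6],[-1.99,-0.88,0.01,-0.0,0.0,1.6,2.6],[-2.01,-0.84,-0.0,-0.0,0.0,1.6,2.6],[-2.04,-0.77,0.0,-0.0,0.0,1.6,2.6],[-2.06,-0.72,0.0,-0.0,0.0,1.6,2.6],[-2.08,-0.66,0.01,-0.0,0.0,1.6,2.6],[-2.09,-0.6,-0.0,-0.0,0.0,1.6,2.6],[-2.12,-0.54,-0.0,-0.0,0.0,1.6,2.6],[-2.12,-0.48,0.0,-0.0,0.0,1.6,2.6],[-2.14,-0.42,0.0,-0.0,0.0,1.6,2.6],[-2.15,-0.37,0.01,-0.0,0.0,1.6,2.6],[-2.16,-0.3,-0.0,-0.0,0.0,1.6,2.6],[-2.17,-0.24,0.0,-0.0,0.0,1.6,2.6],[-2.17,-0.19,0.0,-0.0,0.0,1.6,2.6],[-2.18,-0.12,0.0,-0.0,0.0,1.6,2.6]] end [ 524.9 -136.7  190. ] [-3.141  0.     1.508]
```

View pics/s4.png

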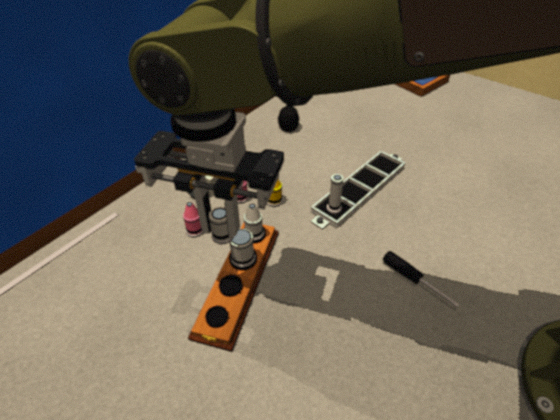

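The short one is held upright. Moving to bay 2.

jog_arm(
  increments=[
    [-1.9, -1.0, 0, 0, 0, 1.6, 2.6],
    [-2.0, -0.9, 0, 0, 0, 1.6, 2.6],
    [-2.0, -0.9, 0, 0, 0, 1.6, 2.6],
    [-2.0, -0.8, 0, 0, 0, 1.6, 2.6],
    [-2.0, -0.8, 0, 0, 0, 1.6, 2.6],
    [-2.1, -0.7, 0, 0, 0, 1.6, 2.6],
    [-2.1, -0.7, 0, 0, 0, 1.6, 2.6],
    [-2.1, -0.6, 0, 0, 0, 1.6, 2.6],
    [-2.1, -0.5, 0, 0, 0, 1.6, 2.6],
    [-2.1, -0.5, 0, 0, 0, 1.6, 2.6],
    [-2.1, -0.4, 0, 0, 0, 1.6, 2.6],
    [-2.1, -0.4, 0, 0, 0, 1.7, 2.6],
    [-2.2, -0.3, 0, 0, 0, 1.7, 2.6],
    [-2.2, -0.2, 0, 0, 0, 1.7, 2.6],
    [-2.2, -0.2, 0, 0, 0, 1.7, 2.6],
    [-2.2, -0.1, 0, 0, 0, 1.7, 2.6],
    [0, 0, 0, 0, 0, 0, 2.6],
    [0, 0, 0, 0, 0, 0, 2.6],
  ],
)

```text
clock: 24.38
eef_pos: [525.2, -136.5, 190.9]
eef_rot: [-3.142, -0.0, 1.499]
wrist_force: [0.6, -0.1, -1.2]
finger_gap: 29.9
```

Run:
```python
from plan import *
plan(524.9,-136.7,46,1.496,8,2.6)
```

```text
24.375 [ 525.2 -136.5  190.9] [-3.142, -0.0, 1.499] gap 29.9
[[-0.0,-0.0,1.81,-0.0,-0.0,0.0,2.6],[-0.01,-0.01,1.81,-0.0,-0.0,0.0,2.6],[0.0,-0.0,1.82,-0.0,-0.0,0.0,2.6],[-0.0,-0.0,1.81,-0.0,-0.0,0.0,2.6],[-0.0,-0.01,1.81,-0.0,-0.0,0.0,2.6],[-0.01,-0.0,1.81,-0.0,-0.0,0.0,2.6],[0.0,-0.01,1.81,-0.0,-0.0,0.0,2.6],[-0.0,0.0,1.81,-0.0,-0.0,0.0,2.6]] end [ 524.9 -136.7   46. ] [-3.142 -0.     1.499]
```

jog_arm(
  increments=[
    [0, 0, 2, 0, 0, 0, 2.6],
    [0, 0, 2.5, 0, 0, 0, 2.6],
    [0, 0, 2.5, 0, 0, 0, 2.6],
    [0, 0, 2.5, 0, 0, 0, 2.6],
    [0, 0, 2, 0, 0, 0, 2.6],
    [0, 0, 1.5, 0, 0, 0, 2.6],
    [0, 0, 1.0, 0, 0, 0, 2.6],
    [0, 0, 0.4, 0, 0, 0, 2.6],
    [0, 0, 0, 0, 0, 0, 2.6],
    [0, 0, 0.1, 0, 0, 0, 2.6],
    [0, 0, 0.1, 0, 0, 0, 2.6],
    [0, 0, 0, 0, 0, 0, 2.6],
    [0, 0, 0, 0, 0, 0, 2.6],
  ],
)

```text
clock: 26.0
eef_pos: [525.4, -136.6, 45.0]
eef_rot: [3.141, 0.0, 1.499]
wrist_force: [-0.9, -0.3, -0.5]
finger_gap: 29.5
```

jog_arm(
  increments=[
    [0, 0, 0.05, 0, 0, 0, 2.6],
    [0, 0, 0.05, 0, 0, 0, 2.6],
    [0, 0, 0, 0, 0, 0, 2.6],
    [0, 0, 0, 0, 0, 0, 2.6],
  ],
)

```text
clock: 26.5
eef_pos: [525.4, -136.6, 44.0]
eef_rot: [3.142, 0.0, 1.499]
wrist_force: [-0.4, -1.0, -1.4]
finger_gap: 30.0
```

jog_arm(
  increments=[
    [0, 0, 0.05, 0, 0, 0, 2.6],
    [0, 0, 0.05, 0, 0, 0, 2.6],
    [0, 0, 0.05, 0, 0, 0, 2.6],
    [0, 0, 0, 0, 0, 0, 2.6],
    [0, 0, 0, 0, 0, 0, 2.6],
  ],
)

```text
clock: 27.12
eef_pos: [525.4, -136.6, 42.9]
eef_rot: [3.142, 0.0, 1.499]
wrist_force: [-2.9, 2.4, 6.6]
finger_gap: 29.6
```

jog_arm(
  increments=[
    [0, 0, 0, 0, 0, 0, 3.2],
    [0, 0, 0, 0, 0, 0, 3.6],
    [0, 0, 0, 0, 0, 0, 4.6],
    [0, 0, 0, 0, 0, 0, 6.0],
    [0, 0, 0, 0, 0, 0, 9.4],
    [0, 0, 0, 0, 0, 0, 9.4],
    [0, 0, 0, 0, 0, 0, 9.4],
    [0, 0, -1, 0, 0, 0, 9.4],
    [0, 0, -2.5, 0, 0, 0, 9.4],
    [0, 0, -3, 0, 0, 0, 9.4],
    [0, 0, -3, 0, 0, 0, 9.4],
    [0, 0, -3, 0, 0, 0, 9.4],
    [0, 0, -2.5, 0, 0, 0, 9.4],
    [0, 0, 0, 0, 0, 0, 9.4],
    [0, 0, 0, 0, 0, 0, 9.4],
  ],
)

```text
clock: 29.0
eef_pos: [525.0, -136.5, 191.7]
eef_rot: [-3.141, -0.0, 1.499]
wrist_force: [-0.1, -0.7, -0.8]
finger_gap: 94.2
```

Run:
```python
from plan import *
c=camera("wrist"); cv2.imwrite("pics/w5.png",c["image"][:,:,::-1])
s=plan(580.3,153,190,1.954,16,9.4)
```

```text
29.05 [ 525.  -136.5  191.4] [-3.14, -0.0, 1.499] gap 94.0
[[1.83,0.21,0.01,-0.0,-0.0,-1.6,9.4],[1.82,0.27,0.01,-0.0,-0.0,-1.6,9.4],[1.82,0.32,0.01,-0.0,-0.0,-1.6,9.4],[1.8,0.36,0.01,-0.0,-0.0,-1.6,9.4],[1.8,0.42,0.01,-0.0,-0.0,-1.6,9.4],[1.78,0.47,0.01,-0.0,-0.0,-1.6,9.4],[1.77,0.52,0.01,-0.0,-0.0,-1.6,9.4],[1.75,0.56,0.0,-0.0,-0.0,-1.6,9.4],[1.74,0.62,0.01,-0.0,-0.0,-1.6,9.4],[1.71,0.66,0.01,-0.0,-0.0,-1.6,9.4],[1.7,0.71,0.01,-0.0,-0.0,-1.6,9.4],[1.68,0.76,0.01,-0.0,-0.0,-1.6,9.4],[1.66,0.8,0.01,-0.0,-0.0,-1.6,9.4],[1.63,0.85,0.01,-0.0,-0.0,-1.6,9.4],[1.61,0.9,0.01,-0.0,-0.0,-1.6,9.4],[1.59,0.94,0.01,-0.0,-0.0,-1.6,9.4]] end [580.3 153.  190. ] [-3.140e+00 -1.000e-03  1.946e+00]
```

View pics/w5.png

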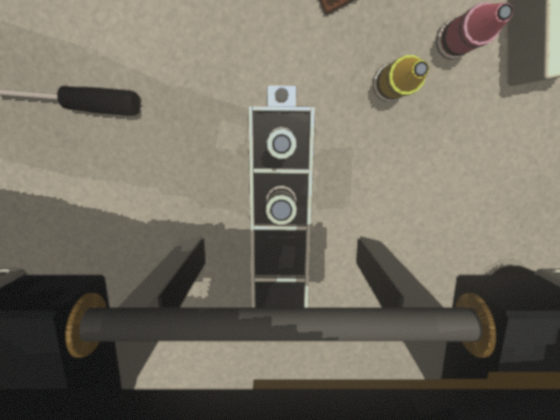

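Slim (282,143) and short (281,205) both stand in their bays. Next is the broad one.

jog_arm(
  increments=[
    [1.8, 0.2, 0, 0, 0, -1.6, 9.4],
    [1.8, 0.3, 0, 0, 0, -1.6, 9.4],
    [1.8, 0.3, 0, 0, 0, -1.6, 9.4],
    [1.8, 0.4, 0, 0, 0, -1.6, 9.4],
    [1.8, 0.4, 0, 0, 0, -1.6, 9.4],
    [1.8, 0.5, 0, 0, 0, -1.6, 9.4],
    [1.8, 0.5, 0, 0, 0, -1.6, 9.4],
    [1.8, 0.6, 0, 0, 0, -1.6, 9.4],
    [1.7, 0.6, 0, 0, 0, -1.6, 9.4],
    [1.7, 0.7, 0, 0, 0, -1.6, 9.4],
    [1.7, 0.7, 0, 0, 0, -1.6, 9.4],
    [1.7, 0.8, 0, 0, 0, -1.7, 9.4],
    [1.7, 0.8, 0, 0, 0, -1.7, 9.4],
    [1.6, 0.9, 0, 0, 0, -1.7, 9.4],
    [1.6, 0.9, 0, 0, 0, -1.7, 9.4],
    [1.6, 0.9, 0, 0, 0, -1.7, 9.4],
    [0, 0, 0, 0, 0, 0, 9.4],
    [0, 0, 0, 0, 0, 0, 9.4],
  ],
)

```text
clock: 31.3
eef_pos: [581.5, 152.9, 192.4]
eef_rot: [-3.141, 0.0, 1.954]
wrist_force: [0.2, -0.1, -0.0]
finger_gap: 94.1
```

Run:
```python
from plan import *
plan(580.4,152.7,63,1.954,8,9.4)
```

```text
31.3 [581.5 152.9 192.4] [-3.141, 0.0, 1.954] gap 94.1
[[0.0,-0.01,1.62,-0.0,0.0,-0.0,9.4],[0.01,-0.02,1.61,-0.0,0.0,-0.0,9.4],[-0.0,-0.01,1.62,-0.0,0.0,-0.0,9.4],[0.0,-0.02,1.62,-0.0,0.0,-0.0,9.4],[0.0,-0.01,1.62,-0.0,0.0,-0.0,9.4],[0.01,-0.01,1.61,-0.0,0.0,-0.0,9.4],[-0.0,-0.02,1.62,-0.0,0.0,-0.0,9.4],[0.0,-0.01,1.62,-0.0,0.0,-0.0,9.4]] end [580.4 152.7  63. ] [-3.141  0.     1.954]
```

jog_arm(
  increments=[
    [0, -0.1, 2, 0, 0, 0, 9.4],
    [0, 0, 2.2, 0, 0, 0, 9.4],
    [0, 0, 2.2, 0, 0, 0, 9.4],
    [0, 0, 2.2, 0, 0, 0, 9.4],
    [0, 0, 2, 0, 0, 0, 9.4],
    [0, 0, 1.5, 0, 0, 0, 9.4],
    [0, 0, 0.8, 0, 0, 0, 9.4],
    [0, 0, 0, 0, 0, 0, 7],
    [0, 0, 0, 0, 0, 0, 5],
    [0, 0, 0, 0, 0, 0, 4.4],
    [0, 0, 0, 0, 0, 0, 3.9],
    [0, 0, 0, 0, 0, 0, 3.7],
    [0, 0, 0, 0, 0, 0, 3.7],
    [0, 0, 0, 0, 0, 0, 3.7],
    [0, 0, 0, 0, 0, 0, 3.7],
    [0, 0, 0, 0, 0, 0, 3.7],
  ],
  squeeze=20,
)

```text
clock: 33.3
eef_pos: [580.6, 152.8, 63.5]
eef_rot: [-3.142, -0.0, 1.954]
wrist_force: [-1.9, -0.4, 1.8]
finger_gap: 40.8
```

jog_arm(
  increments=[
    [0, 0, -0.5, 0, 0, 0, 3.7],
    [0, 0, -1.5, 0, 0, 0, 3.7],
    [0, 0, -2.2, 0, 0, 0, 3.7],
    [0, 0, -2.2, 0, 0, 0, 3.7],
    [0, 0, -2.2, 0, 0, 0, 3.7],
    [0, 0, -2.2, 0, 0, 0, 3.7],
    [0, 0, -2.0, 0, 0, 0, 3.7],
    [0, 0, 0, 0, 0, 0, 3.7],
    [0, 0, 0, 0, 0, 0, 3.7],
  ],
)

```text
clock: 34.42
eef_pos: [580.3, 152.8, 190.9]
eef_rot: [-3.141, -0.0, 1.954]
wrist_force: [0.1, 0.4, -2.5]
finger_gap: 40.9
```

Run:
```python
from plan import *
c=camera("side"); cv2.imwrite("pics/s6.png",c["image"][:,:,::-1])
plan(520.1,-200.6,190,1.496,18,3.7)
```

```text
34.475 [580.3 152.8 190.6] [-3.14, -0.0, 1.954] gap 40.5
[[-1.7,-1.04,0.0,-0.0,0.0,1.5,3.7],[-1.72,-1.0,0.01,-0.0,0.0,1.5,3.7],[-1.75,-0.96,0.0,-0.0,0.0,1.5,3.7],[-1.77,-0.91,0.01,-0.0,0.0,1.5,3.7],[-1.79,-0.86,0.0,-0.0,0.0,1.5,3.7],[-1.82,-0.81,0.01,-0.0,0.0,1.5,3.7],[-1.84,-0.77,0.0,-0.0,0.0,1.5,3.7],[-1.86,-0.72,0.01,-0.0,0.0,1.5,3.7],[-1.87,-0.67,-0.0,-0.0,0.0,1.5,3.7],[-1.89,-0.62,0.0,-0.0,0.0,1.5,3.7],[-1.91,-0.57,0.01,-0.0,0.0,1.5,3.7],[-1.93,-0.52,0.0,-0.0,0.0,1.5,3.7],[-1.93,-0.47,0.01,-0.0,0.0,1.5,3.7],[-1.95,-0.42,0.0,-0.0,0.0,1.5,3.7],[-1.95,-0.36,0.01,-0.0,0.0,1.5,3.7],[-1.97,-0.32,0.0,-0.0,0.0,1.5,3.7],[-1.97,-0.26,0.0,-0.0,0.0,1.5,3.7],[-1.98,-0.22,0.01,-0.0,0.0,1.5,3.7]] end [ 520.1 -200.6  190. ] [-3.14   0.     1.483]
```

View pics/s6.png

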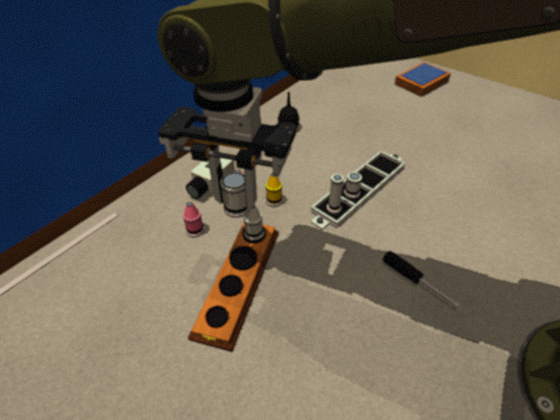

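The broad one is held upright. Moving it to bay 3.

jog_arm(
  increments=[
    [-1.7, -1.0, 0, 0, 0, 1.5, 3.7],
    [-1.7, -1.0, 0, 0, 0, 1.5, 3.7],
    [-1.7, -1.0, 0, 0, 0, 1.5, 3.7],
    [-1.8, -0.9, 0, 0, 0, 1.5, 3.7],
    [-1.8, -0.9, 0, 0, 0, 1.5, 3.7],
    [-1.8, -0.8, 0, 0, 0, 1.5, 3.7],
    [-1.8, -0.8, 0, 0, 0, 1.5, 3.7],
    [-1.9, -0.7, 0, 0, 0, 1.5, 3.7],
    [-1.9, -0.7, 0, 0, 0, 1.5, 3.7],
    [-1.9, -0.6, 0, 0, 0, 1.5, 3.7],
    [-1.9, -0.6, 0, 0, 0, 1.5, 3.7],
    [-1.9, -0.5, 0, 0, 0, 1.5, 3.7],
    [-1.9, -0.5, 0, 0, 0, 1.5, 3.7],
    [-1.9, -0.4, 0, 0, 0, 1.4, 3.7],
    [-2.0, -0.4, 0, 0, 0, 1.4, 3.7],
    [-2.0, -0.3, 0, 0, 0, 1.4, 3.7],
    [-2.0, -0.3, 0, 0, 0, 1.4, 3.7],
    [-2.0, -0.2, 0, 0, 0, 1.2, 3.7],
    [0, 0, 0, 0, 0, 0, 3.7],
    [0, 0, 0, 0, 0, 0, 3.7],
  ],
)

```text
clock: 36.98
eef_pos: [519.6, -200.6, 191.4]
eef_rot: [-3.141, -0.0, 1.495]
wrist_force: [0.1, 0.5, -1.6]
finger_gap: 41.0
```

Run:
```python
from plan import *
plan(520.1,-200.6,46,1.496,8,3.7)
```

```text
36.975 [ 519.6 -200.6  191.4] [-3.141, -0.0, 1.495] gap 41.0
[[-0.0,0.01,1.82,-0.0,-0.0,-0.0,3.7],[-0.0,0.0,1.81,-0.0,-0.0,-0.0,3.7],[-0.0,0.01,1.82,-0.0,-0.0,-0.0,3.7],[-0.0,0.01,1.82,-0.0,-0.0,-0.0,3.7],[-0.0,0.0,1.82,-0.0,-0.0,-0.0,3.7],[-0.0,0.01,1.81,-0.0,-0.0,-0.0,3.7],[-0.0,0.01,1.82,-0.0,-0.0,-0.0,3.7],[-0.0,0.0,1.82,-0.0,-0.0,-0.0,3.7]] end [ 520.1 -200.6   46. ] [-3.141 -0.     1.495]
```

jog_arm(
  increments=[
    [0, 0, 2, 0, 0, 0, 3.7],
    [0, 0, 2.5, 0, 0, 0, 3.7],
    [0, 0, 2.5, 0, 0, 0, 3.7],
    [0, 0, 2.5, 0, 0, 0, 3.7],
    [0, 0, 2, 0, 0, 0, 3.7],
    [0, 0, 1.5, 0, 0, 0, 3.7],
    [0, 0, 1.0, 0, 0, 0, 3.7],
    [0, 0, 0.4, 0, 0, 0, 3.7],
    [0, 0, 0, 0, 0, 0, 3.7],
    [0, 0, 0.1, 0, 0, 0, 3.7],
    [0, 0, 0.1, 0, 0, 0, 3.7],
    [0, 0, 0, 0, 0, 0, 3.7],
    [0, 0, 0, 0, 0, 0, 3.7],
  ],
)

```text
clock: 38.6
eef_pos: [519.6, -200.7, 45.6]
eef_rot: [3.141, 0.0, 1.495]
wrist_force: [0.4, 0.0, -1.9]
finger_gap: 40.5
```

jog_arm(
  increments=[
    [0, 0, 0.05, 0, 0, 0, 3.7],
    [0, 0, 0.05, 0, 0, 0, 3.7],
    [0, 0, 0.05, 0, 0, 0, 3.7],
    [0, 0, 0, 0, 0, 0, 3.7],
    [0, 0, 0, 0, 0, 0, 3.7],
  ],
)

```text
clock: 39.22
eef_pos: [519.6, -200.7, 43.9]
eef_rot: [-3.142, -0.0, 1.495]
wrist_force: [-0.2, 0.0, -1.9]
finger_gap: 40.9
```

jog_arm(
  increments=[
    [0, 0, 0.05, 0, 0, 0, 3.7],
    [0, 0, 0.04, 0, 0, 0, 3.7],
    [0, 0, 0, 0, 0, 0, 3.7],
    [0, 0, 0, 0, 0, 0, 3.7],
  ],
)

```text
clock: 39.72
eef_pos: [519.6, -200.7, 43.5]
eef_rot: [3.141, 0.0, 1.495]
wrist_force: [-2.7, 0.1, 4.7]
finger_gap: 40.8
```

jog_arm(
  increments=[
    [0, 0, 0, 0, 0, 0, 4.3],
    [0, 0, 0, 0, 0, 0, 4.7],
    [0, 0, 0, 0, 0, 0, 5.6],
    [0, 0, 0, 0, 0, 0, 7.0],
    [0, 0, 0, 0, 0, 0, 9.4],
    [0, 0, 0, 0, 0, 0, 9.4],
    [0, 0, 0, 0, 0, 0, 9.4],
    [0, 0, -1, 0, 0, 0, 9.4],
    [0, 0, -2.5, 0, 0, 0, 9.4],
    [0, 0, -3, 0, 0, 0, 9.4],
    [0, 0, -3, 0, 0, 0, 9.4],
    [0, 0, -3, 0, 0, 0, 9.4],
    [0, 0, -2.5, 0, 0, 0, 9.4],
    [0, 0, 0, 0, 0, 0, 9.4],
    [0, 0, 0, 0, 0, 0, 9.4],
  ],
)

```text
clock: 41.6
eef_pos: [519.2, -200.5, 192.3]
eef_rot: [-3.141, -0.0, 1.495]
wrist_force: [0.2, 0.2, -0.7]
finger_gap: 93.9
```

Run:
```python
from plan import *
c=camera("wrist"); cv2.imwrite("pics/w7.png",c["image"][:,:,::-1])
s=plan(603.7,95,190,1.954,18,9.4)
```

```text
41.65 [ 519.2 -200.5  192. ] [-3.14, -0.001, 1.495] gap 94.3
[[1.67,0.34,0.01,-0.0,-0.0,-1.5,9.4],[1.67,0.39,0.01,-0.0,-0.0,-1.5,9.4],[1.65,0.43,0.01,-0.0,-0.0,-1.5,9.4],[1.64,0.48,0.02,-0.0,-0.0,-1.5,9.4],[1.63,0.52,0.01,-0.0,-0.0,-1.5,9.4],[1.61,0.56,0.01,-0.0,-0.0,-1.5,9.4],[1.6,0.6,0.01,-0.0,-0.0,-1.5,9.4],[1.58,0.64,0.01,-0.0,-0.0,-1.5,9.4],[1.56,0.68,0.01,-0.0,-0.0,-1.5,9.4],[1.55,0.73,0.02,-0.0,-0.0,-1.5,9.4],[1.52,0.77,0.01,-0.0,-0.0,-1.5,9.4],[1.51,0.8,0.01,-0.0,-0.0,-1.5,9.4],[1.48,0.85,0.01,-0.0,-0.0,-1.5,9.4],[1.47,0.88,0.01,-0.0,-0.0,-1.5,9.4],[1.43,0.92,0.01,-0.0,-0.0,-1.5,9.4],[1.42,0.96,0.02,-0.0,-0.0,-1.5,9.4],[1.39,0.99,0.01,-0.0,-0.0,-1.5,9.4],[1.36,1.03,0.01,-0.0,-0.0,-1.5,9.4]] end [603.7  95.  190. ] [-3.141e+00 -1.000e-03  1.967e+00]
```

View pics/w7.png

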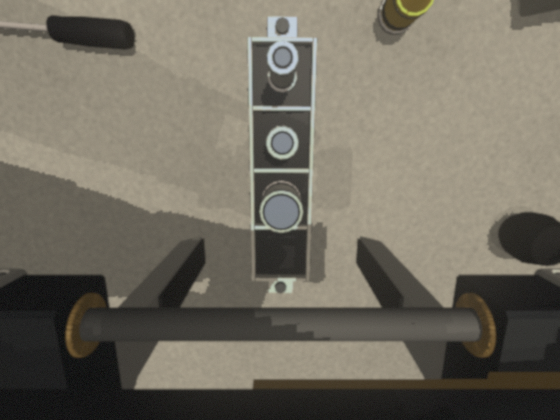

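All three stand in order. Now the tapered one.

jog_arm(
  increments=[
    [1.7, 0.3, 0, 0, 0, -1.5, 9.4],
    [1.7, 0.4, 0, 0, 0, -1.5, 9.4],
    [1.7, 0.4, 0, 0, 0, -1.5, 9.4],
    [1.6, 0.5, 0, 0, 0, -1.5, 9.4],
    [1.6, 0.5, 0, 0, 0, -1.5, 9.4],
    [1.6, 0.6, 0, 0, 0, -1.5, 9.4],
    [1.6, 0.6, 0, 0, 0, -1.5, 9.4],
    [1.6, 0.6, 0, 0, 0, -1.5, 9.4],
    [1.6, 0.7, 0, 0, 0, -1.5, 9.4],
    [1.5, 0.7, 0, 0, 0, -1.5, 9.4],
    [1.5, 0.8, 0, 0, 0, -1.5, 9.4],
    [1.5, 0.8, 0, 0, 0, -1.5, 9.4],
    [1.5, 0.8, 0, 0, 0, -1.5, 9.4],
    [1.5, 0.9, 0, 0, 0, -1.4, 9.4],
    [1.4, 0.9, 0, 0, 0, -1.4, 9.4],
    [1.4, 1.0, 0, 0, 0, -1.4, 9.4],
    [1.4, 1.0, 0, 0, 0, -1.4, 9.4],
    [1.4, 1.0, 0, 0, 0, -1.2, 9.4],
    [0, 0, 0, 0, 0, 0, 9.4],
    [0, 0, 0, 0, 0, 0, 9.4],
  ],
)

```text
clock: 44.15
eef_pos: [603.6, 95.1, 193.0]
eef_rot: [-3.141, 0.0, 1.954]
wrist_force: [0.3, -0.6, -0.7]
finger_gap: 94.2
```

Run:
```python
from plan import *
plan(603.8,94.8,63,1.954,8,9.4)
```

```text
44.15 [603.6  95.1 193. ] [-3.141, 0.0, 1.954] gap 94.2
[[-0.0,0.0,1.62,-0.0,0.0,0.0,9.4],[-0.01,0.0,1.63,-0.0,0.0,0.0,9.4],[-0.0,0.01,1.62,-0.0,0.0,0.0,9.4],[-0.01,-0.0,1.63,-0.0,0.0,0.0,9.4],[-0.0,-0.0,1.62,-0.0,0.0,0.0,9.4],[-0.0,0.0,1.63,-0.0,0.0,0.0,9.4],[-0.01,0.0,1.62,-0.0,0.0,0.0,9.4],[-0.0,0.0,1.63,-0.0,0.0,0.0,9.4]] end [603.8  94.8  63. ] [-3.141  0.     1.954]
```

jog_arm(
  increments=[
    [0, 0, 2, 0, 0, 0, 9.4],
    [0, 0, 2.2, 0, 0, 0, 9.4],
    [0, 0, 2.2, 0, 0, 0, 9.4],
    [0, 0, 2.2, 0, 0, 0, 9.4],
    [0, 0, 2, 0, 0, 0, 9.4],
    [0, 0, 1.6, 0, 0, 0, 9.4],
    [0, 0, 0.9, 0, 0, 0, 9.4],
    [0, 0, 0, 0, 0, 0, 7],
    [0, 0, 0, 0, 0, 0, 5],
    [0, 0, 0, 0, 0, 0, 3.8],
    [0, 0, 0, 0, 0, 0, 3.2],
    [0, 0, 0, 0, 0, 0, 3.0],
    [0, 0, 0, 0, 0, 0, 3.0],
    [0, 0, 0, 0, 0, 0, 3.0],
    [0, 0, 0, 0, 0, 0, 3.0],
    [0, 0, 0, 0, 0, 0, 3.0],
  ],
  squeeze=20,
)

```text
clock: 46.15
eef_pos: [603.6, 95.3, 62.1]
eef_rot: [-3.142, -0.0, 1.954]
wrist_force: [-1.1, 0.3, 1.4]
finger_gap: 33.9
```

jog_arm(
  increments=[
    [0, 0, -0.5, 0, 0, 0, 3.0],
    [0, 0, -1.5, 0, 0, 0, 3.0],
    [0, 0, -2.2, 0, 0, 0, 3.0],
    [0, 0, -2.2, 0, 0, 0, 3.0],
    [0, 0, -2.2, 0, 0, 0, 3.0],
    [0, 0, -2.2, 0, 0, 0, 3.0],
    [0, 0, -2.0, 0, 0, 0, 3.0],
    [0, 0, 0, 0, 0, 0, 3.0],
    [0, 0, 0, 0, 0, 0, 3.0],
  ],
)

```text
clock: 47.28
eef_pos: [603.3, 95.3, 189.5]
eef_rot: [-3.141, -0.0, 1.954]
wrist_force: [0.0, -0.2, -2.6]
finger_gap: 33.6
```

Run:
```python
from plan import *
c=camera("side"); cv2.imwrite("pics/s8.png",c["image"][:,:,::-1])
plan(515.3,-264.4,190,1.496,18,3.0)
```

```text
47.325 [603.3  95.3 189.2] [-3.14, -0.0, 1.954] gap 33.9
[[-1.67,-1.2,-0.0,-0.0,-0.0,1.5,3.0],[-1.7,-1.16,-0.01,-0.0,-0.0,1.5,3.0],[-1.73,-1.11,-0.0,-0.0,-0.0,1.5,3.0],[-1.76,-1.07,-0.0,-0.0,-0.0,1.5,3.0],[-1.79,-1.02,-0.01,-0.0,-0.0,1.5,3.0],[-1.81,-0.97,-0.0,-0.0,-0.0,1.5,3.0],[-1.84,-0.92,-0.01,-0.0,-0.0,1.5,3.0],[-1.86,-0.88,0.0,-0.0,-0.0,1.5,3.0],[-1.88,-0.83,-0.0,-0.0,-0.0,1.5,3.0],[-1.91,-0.77,-0.01,-0.0,-0.0,1.5,3.0],[-1.92,-0.73,0.0,-0.0,-0.0,1.5,3.0],[-1.94,-0.68,-0.0,-0.0,-0.0,1.5,3.0],[-1.96,-0.63,-0.01,-0.0,-0.0,1.5,3.0],[-1.98,-0.57,-0.0,-0.0,-0.0,1.5,3.0],[-1.99,-0.52,-0.0,-0.0,-0.0,1.5,3.0],[-2.0,-0.47,-0.01,-0.0,-0.0,1.5,3.0],[-2.01,-0.42,-0.0,-0.0,-0.0,1.5,3.0],[-2.03,-0.37,-0.0,-0.0,-0.0,1.5,3.0]] end [ 515.3 -264.4  190. ] [-3.14   0.     1.483]
```

View pics/s8.png

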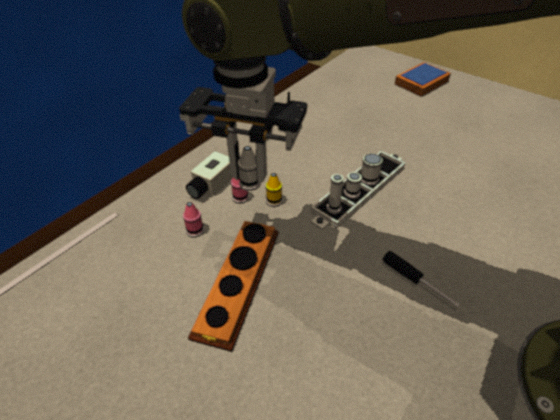

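jog_arm(
  increments=[
    [-1.7, -1.2, 0, 0, 0, 1.5, 3.0],
    [-1.7, -1.2, 0, 0, 0, 1.5, 3.0],
    [-1.7, -1.1, 0, 0, 0, 1.5, 3.0],
    [-1.8, -1.1, 0, 0, 0, 1.5, 3.0],
    [-1.8, -1.0, 0, 0, 0, 1.5, 3.0],
    [-1.8, -1.0, 0, 0, 0, 1.5, 3.0],
    [-1.8, -0.9, 0, 0, 0, 1.5, 3.0],
    [-1.9, -0.9, 0, 0, 0, 1.5, 3.0],
    [-1.9, -0.8, 0, 0, 0, 1.5, 3.0],
    [-1.9, -0.8, 0, 0, 0, 1.5, 3.0],
    [-1.9, -0.7, 0, 0, 0, 1.5, 3.0],
    [-1.9, -0.7, 0, 0, 0, 1.5, 3.0],
    [-2.0, -0.6, 0, 0, 0, 1.5, 3.0],
    [-2.0, -0.6, 0, 0, 0, 1.4, 3.0],
    [-2.0, -0.5, 0, 0, 0, 1.4, 3.0],
    [-2.0, -0.5, 0, 0, 0, 1.4, 3.0],
    [-2.0, -0.4, 0, 0, 0, 1.4, 3.0],
    [-2.0, -0.3, 0, 0, 0, 1.2, 3.0],
    [0, 0, 0, 0, 0, 0, 3.0],
    [0, 0, 0, 0, 0, 0, 3.0],
  ],
)

```text
clock: 49.82
eef_pos: [516.4, -264.7, 189.9]
eef_rot: [-3.141, -0.0, 1.495]
wrist_force: [0.6, -1.0, -2.2]
finger_gap: 33.7
```

Run:
```python
from plan import *
plan(515.3,-264.4,45,1.496,8,3.0)
```

```text
49.825 [ 516.4 -264.7  189.9] [-3.141, -0.0, 1.495] gap 33.7
[[0.0,-0.01,1.81,-0.0,-0.0,-0.0,3.0],[0.01,-0.02,1.81,-0.0,-0.0,-0.0,3.0],[-0.0,-0.01,1.82,-0.0,-0.0,-0.0,3.0],[0.0,-0.01,1.81,-0.0,-0.0,-0.0,3.0],[0.0,-0.02,1.81,-0.0,-0.0,-0.0,3.0],[0.01,-0.01,1.81,-0.0,-0.0,-0.0,3.0],[-0.0,-0.01,1.81,-0.0,-0.0,-0.0,3.0],[0.0,-0.02,1.81,-0.0,-0.0,-0.0,3.0]] end [ 515.3 -264.4   45. ] [-3.141 -0.     1.495]
```

jog_arm(
  increments=[
    [0, -0.1, 2, 0, 0, 0, 3.0],
    [0, 0, 2.5, 0, 0, 0, 3.0],
    [0, 0, 2.5, 0, 0, 0, 3.0],
    [0, 0, 2.5, 0, 0, 0, 3.0],
    [0, 0, 2, 0, 0, 0, 3.0],
    [0, 0, 1.5, 0, 0, 0, 3.0],
    [0, 0, 1.0, 0, 0, 0, 3.0],
    [0, 0, 0.4, 0, 0, 0, 3.0],
    [0, 0, 0, 0, 0, 0, 3.0],
    [0, 0, 0.1, 0, 0, 0, 3.0],
    [0, 0, 0.1, 0, 0, 0, 3.0],
    [0, 0, 0, 0, 0, 0, 3.0],
    [0, 0, 0, 0, 0, 0, 3.0],
  ],
)

```text
clock: 51.45
eef_pos: [515.4, -264.8, 44.1]
eef_rot: [3.141, 0.0, 1.495]
wrist_force: [-0.4, -0.5, -2.5]
finger_gap: 33.6
```

jog_arm(
  increments=[
    [0, 0, 0.05, 0, 0, 0, 3.0],
    [0, 0, 0.05, 0, 0, 0, 3.0],
    [0, 0, 0.05, 0, 0, 0, 3.0],
    [0, 0, 0, 0, 0, 0, 3.0],
    [0, 0, 0, 0, 0, 0, 3.0],
  ],
)

```text
clock: 52.08
eef_pos: [515.3, -264.8, 42.6]
eef_rot: [3.142, 0.0, 1.495]
wrist_force: [-0.2, -0.1, -1.8]
finger_gap: 33.9
```

jog_arm(
  increments=[
    [0, 0, 0.05, 0, 0, 0, 3.0],
    [0, 0, 0.04, 0, 0, 0, 3.0],
    [0, 0, 0, 0, 0, 0, 3.0],
    [0, 0, 0, 0, 0, 0, 3.0],
  ],
)

```text
clock: 52.58
eef_pos: [515.4, -264.8, 42.0]
eef_rot: [3.141, 0.0, 1.495]
wrist_force: [-3.6, 1.6, 5.8]
finger_gap: 33.6
```

jog_arm(
  increments=[
    [0, 0, 0, 0, 0, 0, 3.6],
    [0, 0, 0, 0, 0, 0, 4.0],
    [0, 0, 0, 0, 0, 0, 5.0],
    [0, 0, 0, 0, 0, 0, 7.0],
    [0, 0, 0, 0, 0, 0, 9.4],
    [0, 0, 0, 0, 0, 0, 9.4],
    [0, 0, 0, 0, 0, 0, 9.4],
    [0, 0, -1, 0, 0, 0, 9.4],
    [0, 0, -2.5, 0, 0, 0, 9.4],
    [0, 0, -3, 0, 0, 0, 9.4],
    [0, 0, -3, 0, 0, 0, 9.4],
    [0, 0, -3, 0, 0, 0, 9.4],
    [0, 0, -3, 0, 0, 0, 9.4],
    [0, 0, 0, 0, 0, 0, 9.4],
    [0, 0, 0, 0, 0, 0, 9.4],
    [0, 0, 0, 0, 0, 0, 9.4],
  ],
)

```text
clock: 54.58
eef_pos: [515.0, -264.6, 195.6]
eef_rot: [-3.14, -0.001, 1.495]
wrist_force: [-0.4, 0.1, 0.2]
finger_gap: 94.3
```

Run:
```python
from plan import *
from fit import place
q=[522.4,-168.7,-.075]
for n in("wrist","side"):
    c=camera(n); im=cv2.resize(np.ascontiguousarray(c["image"][:,:,::-1]),None,fx=4,fy=4)
    for y,r,rt,h in((96,15,12,86),(32,17,15,48),(-32,22,20.5,58),(-96,19,7,74)):
        for R_,z in((r,14),(rt,8+h)):
            Q=place([[R_*np.cos(a),y+R_*np.sin(a),z] for a in np.linspace(0,6.28,40)],q); cv2.polylines(im,[np.round(proj(c,Q)*4+2).astype(np.int32)],True,(0,255,0),1)
    m=proj(c,[522,-168,30])[0]*4; x,y=m.astype(int); 
    cv2.imwrite(f"pics/f{n}.png",im[max(0,y-290):y+290,max(0,x-350):x+350])
```

```text
(no output)
```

View pics/fwrist.png

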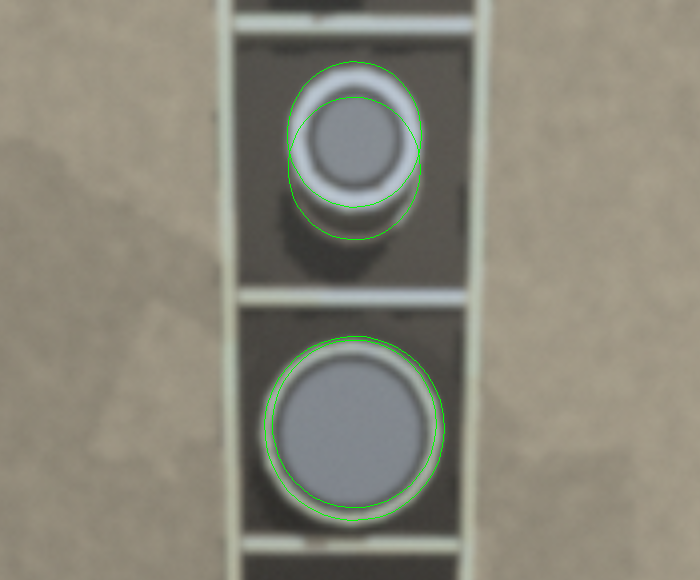

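View pics/fside.png

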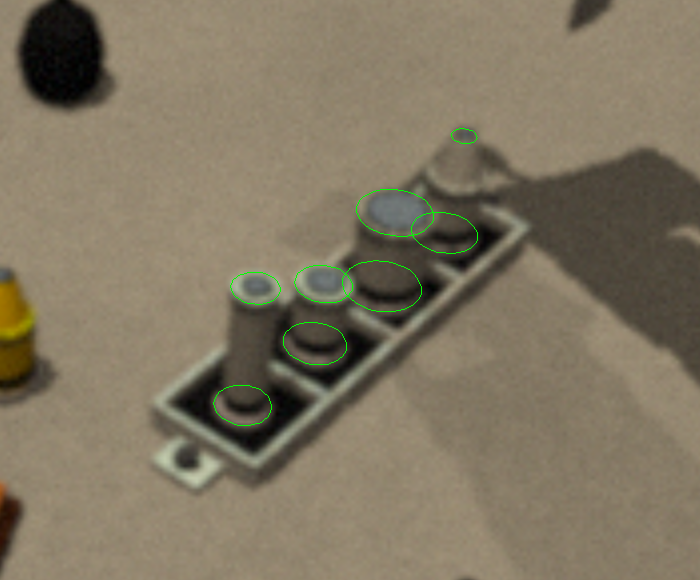

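All four match the predicted outlines for centred, upright objectives, and the gripper is clear. Handing in.

Run:
```python
from cell import *
print(sign_off(), read_state()["clock"])
```

```text
the job is handed in; nothing more can be done
the job is handed in; nothing more can be done
```

I moved the four objectives into the magazine in their original left-to-right order: slim, short, broad, tapered. I handed in at about 55 s of the 112 s allowed; no verdict was reported.

- **Setting down:** Each one was lowered until the wrist felt light contact of about 5–7 N, then released slowly.
- **Final check:** In the last side view, all four stand upright in bays 1 to 4. They match the outlines predicted for centred objectives to within a few millimetres. The last wrist close-up covered only the short and broad ones; the tapered one was checked only in the side view.
- **Gripper and bench:** The gripper was open and clear above the tray at the end. No unexpected wrist force was recorded. The arm did not go near the blower, camera head, screwdriver or look-alikes, but I did not measure their positions again.
- **Disagreements:** My first fits of the storage block from the top and side cameras differed by several millimetres, and some network masks were wrong. I used the wrist camera's fit for the block instead; its one direct check, on the slim objective, agreed to within 1 mm. One repeat of the tray fit also failed on a bad mask, so I kept the earlier fit, which matched the bays in the wrist view.

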